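Read in the sample tubs and lay out a weighing pot for each

ROBOT

A 6-joint arm with a two-finger parallel gripper is mounted at the origin on the work surface. World frame = base frame: x ahead of the robot, y to its left, z up, the work surface at z = 0. Lengths are in m, angles in rad, forces in N, time in s.
With the tool pointing down it reaches from about 0.2 to 0.875 m from the base axis. Payload 3.4 kg.
Tool frame: the origin (TCP) lies at the very end of the fingers, on their centre line; the grasp point (between the pads) lies 19 mm behind it (hold_point_z is the z of the grasp point in the tool frame, in m); z points along the fingers, y is the line along which they close (so a half turn about z gives the same grasp; the last joint's range is limited). The gripper opens to 94 mm and grips with 3 to 60 N. Pads are 16 mm wide; open, the fingers measure 119 mm over their backs; the gripper's body (75 mm by 177 mm) begins 78 mm behind the grasp point.
Start: joints at [1.184, 0.276, 1.505, -0, 1.361, -0.121], TCP at [0.151, 0.555, 0.182] pointing down, gripper open.
Joint ranges: [-2.89, 2.89], [-0.75, 2.08], [0.22, 2.7], [-1.18, 4.32], [0.11, 2.71], [-2.7, 2.7]. Speed limits (rad/s): [2.57, 2.57, 3.14, 3.14, 3.14, 3.14].

INTERFACE

Orientations are given as [roll, pitch, yaw] about the fixed x, y, z axes, in that order (R = Rz(yaw) Ry(pitch) Rx(roll)).
In Python, from rig import * gives the robot as it stands. The module is installed in compiled form; this text tells all that it offers.
- The arm moves only by the shell command python3 -m pendant 'ROWS'. ROWS is JSON, a list of rows, each a list of 3 entries, a list of its own where there are three numbers: the opening, from 0 (shut) to 1 (fully open), then the shift along the tool's x, y, z in m, then the turn, a rotation vector about the tool's x, y, z in rad. In form: [[hand, [tx, ty, tz], [rx, ry, rz]], ...]. A call has 1 to 12 rows; each row shifts and turns the commanded pose from where the row before left it, along the tool's axes as they then stand; what a row does not reach is not made up. A row lasts 1/10 s, in which the tool goes at most 50 mm and 8.59 degrees, less where a joint would pass 70% of its speed; a pose out of reach is approached as far as the arm can. A call is refused whole if a number of a shift passes 0.05 or a number of a turn 0.15, either way. A call with a gripper value outside its range is refused whole. The fingers move at their own pace and stop on an object; the grip force is fixed at half the most. Time passes only in rows, so rows that do not move let the fingers close. It gives the time, the measured TCP pose, the force, the opening and the grip force at its end, in the units of the state.
- sense(): the state, without advancing time (a new reading comes with each control period).
- camera(name): name is "scene" or "top"; returns a dict with "frame" (420x560x3 uint8, red, green, blue), "range_z" (420x560 float32, m along the optical axis (not along the pixel's ray), 0 where there is no reading), "fov_y" (degrees; the focal length in pixels is half the picture's height over the tangent of half this angle, whatever the lens; pixels are square), "cx", "cy" (the principal point, pixels), "pose" (4x4, takes a point from camera to world coordinates). Camera axes: x right, y up, looking along -z (the intrinsics and any distortion apply to the point x, -y, -z); pixel columns grow to the right and rows downward; lengths in m; the calibration is good to about 2 mm. A picture is of the moment at which its call begins.
- hand_in(): hands the job in; it is judged then, once.
The state is a dict: "t": time; "q": joint angles; "dq": joint speeds; "effort": joint torques, N m; "tool_pos": TCP position; "eef_rot": TCP orientation; "ft_force": force on the tool from outside, world axes, zero at the start; "moment": the same for the moment, N m; "gripper_width": finger opening in m; "finger_force": force on a finger pad.
Only numpy, scipy, OpenCV 4.12 (cv2) and the standard library are available. Lean on these libraries where they do the work, as an engineer would, in place of code of your own. Each camera call takes 0.05 s, during which the arm holds its last target. There are 200 camera calls.

TASK

Book in the sample tubs standing on the bench (two or three): take the wand reader from its stand and read first the barcode of the job card in its sloping holder, then each tub's label, from the shortest tub to the tallest, holding the wand there steadily for a good three seconds with its nose square to each code, over its middle and two to five centimetres off it, then put the wand back upright in its stand. Lay out one clean pot for each tub, taking the pots singly off the nested stack without bringing the next one up, and stand each on the bench squarely in front of its tub's label side, a finger's width or two away; spare pots stay on the stack. Leave the tubs upright and the other things on the bench where they are; the wand and the pots may be done in either order.

Things in the scene. Friction and masses are not known exactly. Their poses are not given: they have to be found in the camera images.
- tub_short: The shortest sample tub (may be absent): a white square plastic canister, 44 x 44 mm, on a black rubber foot 60 x 60 x 8 mm, sides upright to 34 mm, then a roof with a ridge along y at 53 mm. About 150-200 g, loose. Origin: centre of the underside, z up; its label side faces its own -x (roughly towards the robot).
- tub_short_label (a point): Centre of the barcode label (30 x 36 mm) on the roof's sloping face of the shortest tub, 30 degrees from horizontal; 5.5 mm towards -x of the tub's centre and 43.5 mm above its underside. The point's z axis is the outward normal of the label (up and towards the tub's -x), x runs up the slope, y across.
- tub_mid: The middle-sized sample tub (may be absent): a white square plastic canister, 44 x 44 mm, on a black rubber foot 60 x 60 x 8 mm, sides upright to 50 mm, then a roof with a ridge along y at 69 mm. About 150-200 g, loose. Origin: centre of the underside, z up; its label side faces its own -x (roughly towards the robot).
- tub_mid_label (a point): Centre of the barcode label (30 x 36 mm) on the roof's sloping face of the middle-sized tub, 30 degrees from horizontal; 5.5 mm towards -x of the tub's centre and 59.5 mm above its underside. The point's z axis is the outward normal of the label (up and towards the tub's -x), x runs up the slope, y across.
- tub_tall: The tallest sample tub (may be absent): a white square plastic canister, 44 x 44 mm, on a black rubber foot 60 x 60 x 8 mm, sides upright to 66 mm, then a roof with a ridge along y at 85 mm. About 150-200 g, loose. Origin: centre of the underside, z up; its label side faces its own -x (roughly towards the robot).
- tub_tall_label (a point): Centre of the barcode label (30 x 36 mm) on the roof's sloping face of the tallest tub, 30 degrees from horizontal; 5.5 mm towards -x of the tub's centre and 75.5 mm above its underside. The point's z axis is the outward normal of the label (up and towards the tub's -x), x runs up the slope, y across.
- pot1: Square aluminium pot, no. 1 from the top of the nested stack of four; 46 mm high, 60 g. Top 16 mm: an upright band, 62 x 62 mm, a dark line at its foot, to grip; below it tapers to 40 x 40 mm. Nested pots sit 16 mm apart, band on band, 1.5 mm play: fingers more than 16 mm below the top edge take two. Origin: centre of the underside, z up, x, y square to the sides.
- pot2: Square aluminium pot, no. 2 from the top of the nested stack of four; 46 mm high, 60 g. Top 16 mm: an upright band, 62 x 62 mm, a dark line at its foot, to grip; below it tapers to 40 x 40 mm. Nested pots sit 16 mm apart, band on band, 1.5 mm play: fingers more than 16 mm below the top edge take two. Origin: centre of the underside, z up, x, y square to the sides.
- pot3: Square aluminium pot, no. 3 from the top of the nested stack of four; 46 mm high, 60 g. Top 16 mm: an upright band, 62 x 62 mm, a dark line at its foot, to grip; below it tapers to 40 x 40 mm. Nested pots sit 16 mm apart, band on band, 1.5 mm play: fingers more than 16 mm below the top edge take two. Origin: centre of the underside, z up, x, y square to the sides.
- pot4: Square aluminium pot, no. 4 from the top of the nested stack of four; 46 mm high, 60 g. Top 16 mm: an upright band, 62 x 62 mm, a dark line at its foot, to grip; below it tapers to 40 x 40 mm. Nested pots sit 16 mm apart, band on band, 1.5 mm play: fingers more than 16 mm below the top edge take two. Origin: centre of the underside, z up, x, y square to the sides.
- card_label (a point): Centre of the barcode (40 mm wide) on the job card, which lies in a fixed clear holder, 60 x 90 mm, its card face sloping at 30 degrees from horizontal, facing roughly the robot; 34 mm above the bench (holder's top edge 48 mm). The point's z axis is the outward normal of the card, x runs up the slope, y across.
- coaster: Flat fixed black rubber mat 94 x 94 mm, 6 mm thick, under the stack of pots. Origin: centre of the underside.
- wand: Black wand barcode reader, 143 mm long, 150 g, standing nose down in its stand. Origin at the nose; z runs from the nose to the handle's end; it reads along -z. From the nose: round nose, 18 mm diameter, to 55 mm; square collar 48 x 48 mm, 55 to 61 mm; handle 61 to 143 mm, 30 mm along x, 24 mm along y. Grip it by the 24 mm sides.
- wand_nose (a point): The reading window at the end of the wand's nose, at the wand's origin.
- stand: Fixed grey holder for the wand: a square well, 32 mm wide inside, 42 outside, rim 64 mm high, on a 100 x 100 x 6 mm foot. Stowed, the wand hangs with its collar on the rim and its nose in the well, nose 9 mm above the bench, turned either way about the vertical. Origin: centre of the underside, on the well's axis.
- bottle: Bystander: amber bottle, 60 mm diameter, 120 mm high. Origin: centre of the underside.
- beaker: Bystander: glass beaker, 68 mm diameter, 80 mm high. Origin: centre of the underside.
- dish: Bystander: closed clear dish, 56 mm diameter, 16 mm high. Origin: centre of the underside.
- marker: Bystander: black marker pen, 14 x 120 x 14 mm, lying along its own y. Origin: centre of the underside.
Mind the look-alikes: they are no part of the job. Leave any orange look-alike of the tub_mid alone. Leave any turquoise look-alike of the stand alone.

How it is judged:
On the way, in this order (a step that is already met when the one before it is completed fails the run):
1. the job card's barcode is read: wand held with its nose 15 to 60 mm off it, within 10 mm of its middle each way, within 15 degrees of square to it, for 2 s (z of wand_nose in the frame of card_label between 0.015 and 0.06 m and x of wand_nose in the frame of card_label between -0.01 and 0.01 m and y of wand_nose in the frame of card_label between -0.01 and 0.01 m and angle between the z axis of wand and the z axis of card_label, either way round below 0.26 rad), for 2 s.
2. the shortest tub's label is read: wand held with its nose 15 to 60 mm off the label, within 10 mm of its middle each way, within 15 degrees of square to it, for 2 s (z of wand_nose in the frame of tub_short_label between 0.015 and 0.06 m and x of wand_nose in the frame of tub_short_label between -0.01 and 0.01 m and y of wand_nose in the frame of tub_short_label between -0.01 and 0.01 m and angle between the z axis of wand and the z axis of tub_short_label, either way round below 0.26 rad), for 2 s.
3. the middle-sized tub's label is read: wand held with its nose 15 to 60 mm off the label, within 10 mm of its middle each way, within 15 degrees of square to it, for 2 s (z of wand_nose in the frame of tub_mid_label between 0.015 and 0.06 m and x of wand_nose in the frame of tub_mid_label between -0.01 and 0.01 m and y of wand_nose in the frame of tub_mid_label between -0.01 and 0.01 m and angle between the z axis of wand and the z axis of tub_mid_label, either way round below 0.26 rad), for 2 s.
4. the tallest tub's label is read: wand held with its nose 15 to 60 mm off the label, within 10 mm of its middle each way, within 15 degrees of square to it, for 2 s (z of wand_nose in the frame of tub_tall_label between 0.015 and 0.06 m and x of wand_nose in the frame of tub_tall_label between -0.01 and 0.01 m and y of wand_nose in the frame of tub_tall_label between -0.01 and 0.01 m and angle between the z axis of wand and the z axis of tub_tall_label, either way round below 0.26 rad), for 2 s.
At the end, for the whole second after the job is handed in: Before each tub's label side stands one pot, upright on the bench, centre 60-118 mm from the tub's and within 25 mm of its middle line; other pots on the coaster (20 mm), pot 4 always. Wand in its stand (axis within 14 mm, nose below 16 mm, tilt < 0.1 rad). Tubs upright (0.15 rad), all at rest (((x of pot1 in the frame of tub_short between -0.118 and -0.06 m and y of pot1 in the frame of tub_short between -0.025 and 0.025 m and height (world z) of pot1 below 0.006 m and angle between pot1's own z axis and vertical below 0.1 rad) or (x of pot2 in the frame of tub_short between -0.118 and -0.06 m and y of pot2 in the frame of tub_short between -0.025 and 0.025 m and height (world z) of pot2 below 0.006 m and angle between pot2's own z axis and vertical below 0.1 rad) or (x of pot3 in the frame of tub_short between -0.118 and -0.06 m and y of pot3 in the frame of tub_short between -0.025 and 0.025 m and height (world z) of pot3 below 0.006 m and angle between pot3's own z axis and vertical below 0.1 rad)) and angle between each of tub_short, tub_mid, tub_tall's own z axis and vertical below 0.15 rad and linear speed of each of tub_short, tub_mid, tub_tall, pot1, pot2, pot3, wand below 0.02 m/s and ((x of pot1 in the frame of tub_mid between -0.118 and -0.06 m and y of pot1 in the frame of tub_mid between -0.025 and 0.025 m and height (world z) of pot1 below 0.006 m and angle between pot1's own z axis and vertical below 0.1 rad) or (x of pot2 in the frame of tub_mid between -0.118 and -0.06 m and y of pot2 in the frame of tub_mid between -0.025 and 0.025 m and height (world z) of pot2 below 0.006 m and angle between pot2's own z axis and vertical below 0.1 rad) or (x of pot3 in the frame of tub_mid between -0.118 and -0.06 m and y of pot3 in the frame of tub_mid between -0.025 and 0.025 m and height (world z) of pot3 below 0.006 m and angle between pot3's own z axis and vertical below 0.1 rad)) and ((x of pot1 in the frame of tub_tall between -0.118 and -0.06 m and y of pot1 in the frame of tub_tall between -0.025 and 0.025 m and height (world z) of pot1 below 0.006 m and angle between pot1's own z axis and vertical below 0.1 rad) or (x of pot2 in the frame of tub_tall between -0.118 and -0.06 m and y of pot2 in the frame of tub_tall between -0.025 and 0.025 m and height (world z) of pot2 below 0.006 m and angle between pot2's own z axis and vertical below 0.1 rad) or (x of pot3 in the frame of tub_tall between -0.118 and -0.06 m and y of pot3 in the frame of tub_tall between -0.025 and 0.025 m and height (world z) of pot3 below 0.006 m and angle between pot3's own z axis and vertical below 0.1 rad)) and (horizontal distance between pot1 and coaster below 0.02 m or (x of pot1 in the frame of tub_short between -0.118 and -0.06 m and y of pot1 in the frame of tub_short between -0.025 and 0.025 m and height (world z) of pot1 below 0.006 m and angle between pot1's own z axis and vertical below 0.1 rad) or (x of pot1 in the frame of tub_mid between -0.118 and -0.06 m and y of pot1 in the frame of tub_mid between -0.025 and 0.025 m and height (world z) of pot1 below 0.006 m and angle between pot1's own z axis and vertical below 0.1 rad) or (x of pot1 in the frame of tub_tall between -0.118 and -0.06 m and y of pot1 in the frame of tub_tall between -0.025 and 0.025 m and height (world z) of pot1 below 0.006 m and angle between pot1's own z axis and vertical below 0.1 rad)) and (horizontal distance between pot2 and coaster below 0.02 m or (x of pot2 in the frame of tub_short between -0.118 and -0.06 m and y of pot2 in the frame of tub_short between -0.025 and 0.025 m and height (world z) of pot2 below 0.006 m and angle between pot2's own z axis and vertical below 0.1 rad) or (x of pot2 in the frame of tub_mid between -0.118 and -0.06 m and y of pot2 in the frame of tub_mid between -0.025 and 0.025 m and height (world z) of pot2 below 0.006 m and angle between pot2's own z axis and vertical below 0.1 rad) or (x of pot2 in the frame of tub_tall between -0.118 and -0.06 m and y of pot2 in the frame of tub_tall between -0.025 and 0.025 m and height (world z) of pot2 below 0.006 m and angle between pot2's own z axis and vertical below 0.1 rad)) and (horizontal distance between pot3 and coaster below 0.02 m or (x of pot3 in the frame of tub_short between -0.118 and -0.06 m and y of pot3 in the frame of tub_short between -0.025 and 0.025 m and height (world z) of pot3 below 0.006 m and angle between pot3's own z axis and vertical below 0.1 rad) or (x of pot3 in the frame of tub_mid between -0.118 and -0.06 m and y of pot3 in the frame of tub_mid between -0.025 and 0.025 m and height (world z) of pot3 below 0.006 m and angle between pot3's own z axis and vertical below 0.1 rad) or (x of pot3 in the frame of tub_tall between -0.118 and -0.06 m and y of pot3 in the frame of tub_tall between -0.025 and 0.025 m and height (world z) of pot3 below 0.006 m and angle between pot3's own z axis and vertical below 0.1 rad)) and horizontal distance between pot4 and coaster below 0.02 m and angle between each of pot4, wand's own z axis and vertical below 0.1 rad and horizontal distance between wand_nose and stand below 0.014 m and height (world z) of wand_nose below 0.016 m); the robot touches nothing.
It fails at once if a pot is lifted with the next one still nested in it (pot1 and pot2) (distance between pot1 and pot2 below 0.03 m and z of pot2 in the frame of coaster above 0.058 m).
It fails at once if a pot is lifted with the next one still nested in it (pot2 and pot3) (distance between pot2 and pot3 below 0.03 m and z of pot3 in the frame of coaster above 0.042 m).
It fails at once if a pot is lifted with the next one still nested in it (pot3 and pot4) (distance between pot3 and pot4 below 0.03 m and z of pot4 in the frame of coaster above 0.026 m).
It fails at once if a bystander is moved by more than 3 cm (distance of any of bottle, beaker, dish, marker from where it was at the start of the episode above 0.03 m).
Of tub_short, tub_mid, tub_tall only 2 to 3 are there at a start; the rules pass over those that are not, and their reading is None.
At some moment in a run one of tub_short, tub_mid, tub_tall may be knocked a few centimetres aside while the robot is not near it.
It also fails if it takes over 210 s, if anything falls off the work surface, if the arm or the gripper's body presses on something with over 40 N, if the wrist force passes 120 N, or if a joint passes its speed limit or range.

## Working session

There is one attempt and no reset: what is moved stays moved. The work goes in short steps, Python scripts to look and compute and a shell command to move; the robot and the scene stay as the last step left them, time stands still between calls to the robot, and variables do not carry over. Pictures are saved under pics/ and viewed, at most 14 in all, crops included, and the job is handed in when it is done.

```bash
mkdir -p pics
cat > h.py <<'E'
from rig import *
import numpy as np, cv2
from scipy.spatial.transform import Rotation as Ro
def cloud(c):
    h,w=c["range_z"].shape; f=h/2/np.tan(np.radians(c["fov_y"])/2)
    u,v=np.meshgrid(np.arange(w),np.arange(h)); d=c["range_z"]
    P=np.stack([(u-c["cx"])/f*d,-(v-c["cy"])/f*d,-d],-1)
    T=np.array(c["pose"]); return P@T[:3,:3].T+T[:3,3]
def save(n,im): cv2.imwrite("pics/"+n,im[...,::-1])
E
python3 - <<'E'
from h import *
s=sense(); print({k:np.round(v,3) for k,v in s.items()})
for n in("scene","top"):
    c=camera(n); save(n+"0.png",c["frame"]); np.savez(n+"0.npz",**c); print({k:v for k,v in c.items() if k not in("frame","range_z")})
E
```

```text
{'t': np.float64(0.0), 'q': array([ 1.184,  0.277,  1.506, -0.   ,  1.361, -0.121]), 'dq': array([ 0.   , -0.001, -0.001, -0.   ,  0.001, -0.001]), 'effort': array([-1.0000e-03, -4.0458e+01, -2.3723e+01,  7.0000e-02,  3.4000e-02,
       -0.0000e+00]), 'tool_pos': array([0.151, 0.554, 0.181]), 'eef_rot': array([-3.14 , -0.   ,  2.876]), 'ft_force': array([0.719, 0.591, 0.185]), 'moment': array([ 0.044,  0.015, -0.058]), 'finger_force': np.float64(0.0), 'gripper_width': np.float64(0.094)}
{'fov_y': 43.31764067966077, 'cx': 295.8186877846504, 'cy': 205.98795493295884, 'pose': array([[-0.46688965, -0.478317  ,  0.74379224,  1.50759382],
       [ 0.88430158, -0.25726558,  0.38964746,  0.47394706],
       [ 0.00497714,  0.83965902,  0.54309112,  0.72879462],
       [ 0.        ,  0.        ,  0.        ,  1.        ]])}
{'fov_y': 48.42929240899028, 'cx': 281.04297207747516, 'cy': 212.2078645967205, 'pose': array([[-0.00733405,  0.9832286 , -0.18222986,  0.39902071],
       [-0.99981073, -0.01049404, -0.01638249, -0.01724271],
       [-0.01802006,  0.18207522,  0.98311947,  1.17712491],
       [ 0.        ,  0.        ,  0.        ,  1.        ]])}
```

View pics/scene0.png

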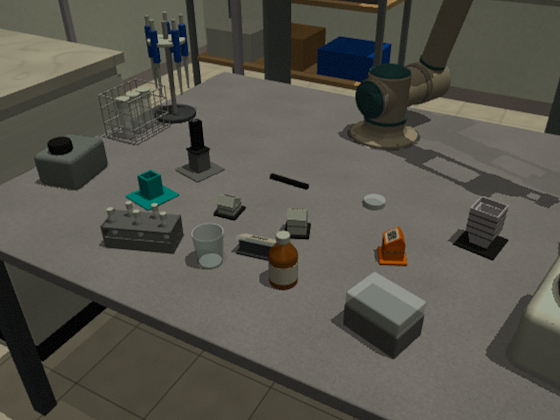

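View pics/top0.png

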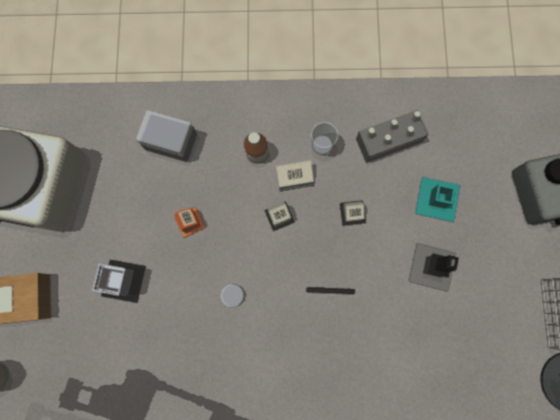

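The scene view shows tubs at (229,205) and (297,222), the card at (258,245), the stand at (199,165) and the stack at (485,225). In the top view they are: tubs (353,212) and (279,215), card (295,175), wand (438,265), coaster (122,281). The orange (189,220) and turquoise (438,198) items are the look-alikes.

```bash
cat >> h.py <<'E'
def rect(P,m,n="",pr=True):
    q=P[m]; r=cv2.minAreaRect((q[:,:2]*1000).astype(np.float32))
    if pr: print(n,len(q),"c",np.round(r[0],1),"sz",np.round(r[1],1),"ang",round(r[2],1),"zmax",np.round(np.percentile(q[:,2],[50,90,99])*1000,1))
    return r
def box(P,u,v,r): 
    m=np.zeros(P.shape[:2],bool); m[v-r:v+r,u-r:u+r]=True; return m
def plane(q):
    c=np.median(q,0)
    for _ in range(4):
        k=q if _==0 else q[np.abs((q-c)@n)<.003]
        c=k.mean(0); n=np.linalg.svd(k-c,full_matrices=False)[2][2]; n*=np.sign(n[2])
    return c,n,len(k)
E
python3 - <<'E'
from h import *
C={n:dict(np.load(n+"0.npz")) for n in("scene","top")}
P={n:cloud(C[n]) for n in C}
for n in P:
    f=P[n][(abs(P[n][...,2])<.02)&(C[n]["range_z"]>0)]; print(n,"bench z",np.percentile(f[:,2],[5,50,95])*1000)
pix={"tubA":((353,212),(229,205),18),"tubB":((279,215),(297,222),18),"card":((295,175),(258,245),26),"stand":((435,267),(199,160),30),"stack":((118,281),(485,225),30)}
for k,(t,s,r) in pix.items():
    for n,(u,v) in(("top",t),("scene",s)):
        p=P[n]; g=C[n]["frame"].astype(int); m=box(p,u,v,r)&(C[n]["range_z"]>0); z=p[...,2]; W=g.min(-1)
        sat=g.max(-1)-g.min(-1)
        for lo,hi in ((.004,.014),(.014,.2)):
            mm=m&(z>lo)&(z<hi)
            if mm.sum()>10: rect(p,mm,f"{k} {n} {lo}")
    if k in("tubA","tubB","card"):
        for n,(u,v) in(("top",t),("scene",s)):
            p=P[n]; g=C[n]["frame"].astype(int)
            m=box(p,u,v,r)&(p[...,2]>.02)
            c,nn,l=plane(p[m]); print(k,n,"plane",np.round(c*1000,1),np.round(nn,3),l,"tilt",np.degrees(np.arccos(nn[2])))
t=C["top"]["frame"];
a=np.hstack([cv2.resize(t[v-33:v+33,u-33:u+33],(260,260),interpolation=3) for u,v in((353,212),(285,195),(118,281))])
s=C["scene"]["frame"]
b=np.hstack([cv2.resize(s[v-33:v+33,u-33:u+33],(260,260),interpolation=3) for u,v in((229,205),(280,235),(485,225))])
save("crop.png",np.vstack([a,b]))
E
```

```text
scene bench z [-1.27325716  1.76755423  7.24267867]
top bench z [-3.17998331  0.62024449  5.14701085]
tubA top 0.004 225 c [ 616.1 -179.8] sz [89.2 90.3] ang 88.4 zmax [ 8.2 11.3 13.5]
tubA top 0.014 361 c [ 612.3 -179.8] sz [44.7 45.1] ang 6.1 zmax [43.  52.2 55.5]
tubA scene 0.004 252 c [ 588.4 -201.6] sz [167.3  89.4] ang 33.7 zmax [ 8.  12.3 13.6]
tubA scene 0.014 387 c [ 616.5 -181.4] sz [48.1 50.2] ang 10.9 zmax [37.4 51.2 55.5]
tubA top plane [ 582.1 -159.1  191.7] [0.983 0.03  0.179] 54 tilt 79.71725255576017
tubA scene plane [ 706.  -113.9  102.6] [-0.518 -0.183  0.835] 65 tilt 33.342169988902654
tubB top 0.004 219 c [610.9   8.8] sz [89.3 90.4] ang 89.8 zmax [ 7.8 10.8 12.9]
tubB top 0.014 369 c [605.6   7. ] sz [44.9 45.3] ang 23.6 zmax [59.6 68.2 71. ]
tubB scene 0.004 215 c [571.8 -14.3] sz [147.9  84.4] ang 29.4 zmax [ 8.6 11.8 13.9]
tubB scene 0.014 575 c [690.9  36.7] sz [210.6  43.1] ang 20.4 zmax [ 54.  120.8 123.1]
tubB top plane [587.    3.9 144.7] [ 0.203 -0.979  0.017] 52 tilt 89.02484154660114
tubB scene plane [674.2  30.3  72.1] [ 0.112 -0.888  0.446] 96 tilt 
[... 520 characters left out ...]
46804192
stand top 0.004 973 c [ 475.9 -379.3] sz [144.9 146. ] ang 89.4 zmax [ 6.4  9.3 12.5]
stand top 0.014 633 c [ 475.8 -364.2] sz [63.5 47.4] ang 74.4 zmax [ 76.  152.9 155.9]
stand scene 0.004 825 c [ 418.5 -429.9] sz [390.7 188.8] ang 34.0 zmax [ 6.1  9.6 12.8]
stand scene 0.014 710 c [ 475.7 -374.1] sz [53.  48.3] ang 77.2 zmax [ 66.7 115.2 129.2]
stack top 0.004 727 c [447.5 413.1] sz [148.7 148.8] ang 3.7 zmax [ 6.5  9.3 12. ]
stack top 0.014 988 c [446.  397.8] sz [64.9 62.6] ang 79.1 zmax [ 75.7  99.5 103.4]
stack scene 0.004 698 c [361.5 391.4] sz [292.9 142.8] ang 12.4 zmax [ 7.3  9.3 12.7]
stack scene 0.014 1455 c [447.7 397. ] sz [64.  72.4] ang 78.0 zmax [ 76.7  98.5 102.4]
```

View pics/crop.png

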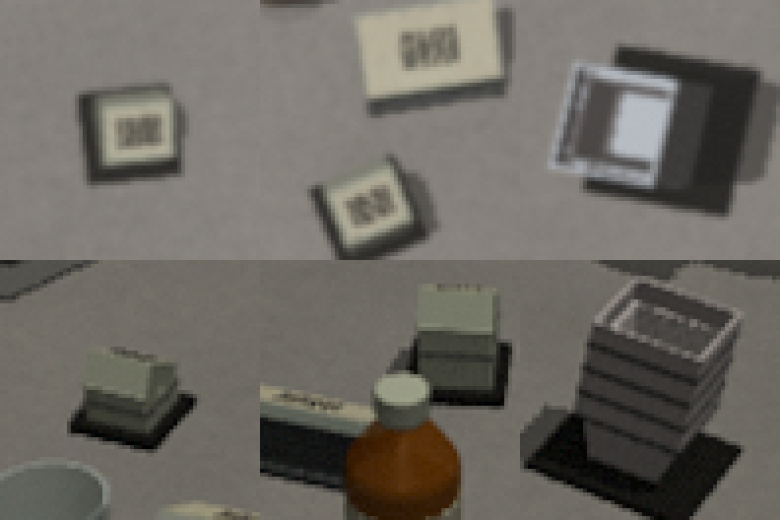

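Run:
```python
from h import *
C={n:dict(np.load(n+"0.npz")) for n in("scene","top")}
P={n:cloud(C[n]) for n in C}
def sel(n,cx,cy,r,lo,hi,white=0):
    p=P[n]; g=C[n]["frame"].astype(int)
    return (C[n]["range_z"]>0)&(np.hypot(p[...,0]-cx,p[...,1]-cy)<r)&(p[...,2]>lo)&(p[...,2]<hi)&(g.min(-1)>=white)
for n in P:
    for k,a in {"handle":(.476,-.372,.05,.085,.2),"handletop":(.476,-.372,.05,.138,.2),"rim+col":(.476,-.372,.05,.055,.08),"standfoot":(.476,-.372,.08,.0045,.02),
      "A":(.613,-.180,.045,.02,.07),"Afoot":(.613,-.180,.05,.005,.07),"B":(.606,.007,.045,.02,.09),"Bfoot":(.606,.007,.05,.005,.09),"card":(.712,-.035,.062,.022,.07,90),
      "stacktop":(.447,.397,.06,.082,.2),"coaster":(.447,.397,.1,.0045,.12)}.items():
        m=sel(n,*a)
        if m.sum()>5: rect(P[n],m,n+" "+k)
    for k,a,s in (("A",(.607,-.18,.018,.03,.06),1),("B",(.6,.005,.018,.03,.08),1),("card",(.712,-.035,.03,.02,.06),1)):
        m=sel(n,*a)
        if m.sum()>30:
            c,nn,l=plane(P[n][m]); print(n,k,np.round(c*1000,1),np.round(nn,3),l,"tilt",np.degrees(np.arccos(nn[2])).round(1),"yaw",np.degrees(np.arctan2(-nn[1],-nn[0])).round(1))
# dark barcode centroid on labels, top view
g=C["top"]["frame"].astype(int).min(-1)
for k,(u,v,r) in {"A":(353,212,8),"B":(279,215,7),"card":(295,174,12)}.items():
    m=box(P["top"],u,v,r); th=(g[m].max()+g[m].min())/2; mm=m&(g<th); print(k,"barcode",np.round(np.median(P["top"][mm],0)*1000,1),rect(P["top"],mm,pr=False),mm.sum())
```

```text
scene handle 348 c [ 477.4 -374.7] sz [32.6 35.7] ang 89.3 zmax [125.  152.5 155.6]
scene handletop 112 c [ 476.8 -373.8] sz [31.5 32.3] ang 83.9 zmax [149.5 154.4 156.2]
scene rim+col 196 c [ 475.8 -374.3] sz [51.5 48. ] ang 75.2 zmax [70.2 74.6 78.5]
scene standfoot 504 c [ 480.9 -369.9] sz [136.3 143.3] ang 53.6 zmax [ 8.1 12.6 18.9]
scene A 337 c [ 616.5 -181.4] sz [48.1 50.2] ang 10.9 zmax [38.9 51.4 55.5]
scene Afoot 564 c [ 622.1 -178.9] sz [60.6 77.2] ang 28.9 zmax [26.6 49.7 55.1]
scene B 434 c [611.7   7.5] sz [41.9 43.2] ang 19.8 zmax [50.7 67.2 71. ]
scene Bfoot 635 c [609.3   5.6] sz [62.6 78.5] ang 28.2 zmax [36.5 65.5 70.7]
scene card 183 c [712. -37.] sz [52.9 87.8] ang 12.4 zmax [44.9 49.1 50.8]
scene stacktop 605 c [447.7 397.1] sz [63.8 72.4] ang 78.0 zmax [ 92.6 101.2 103. ]
scene coaster 2139 c [455.8 397. ] sz [164.3 180.4] ang 8.7 zmax [ 56.3  96.  102.2]
scene card [718.  -34.5  32.9] [-0.186  0.006  0.983] 60 tilt 10.7 yaw -1.9
top handle 299 c [ 473.8 -372.6] sz [27.3 30.3] ang 75.3 zmax [148. 154. 157.]
top handletop 182 c [ 473.7 -373.1] sz [26.3 30.2] ang
[... 658 characters left out ...]
ter 1690 c [444.5 395.9] sz [190.9 183.6] ang 60.6 zmax [ 56.6  93.6 102.8]
top A [ 607.1 -179.7   44.7] [-0.53  -0.085  0.844] 160 tilt 32.5 yaw 9.1
top B [600.3   5.2  60.1] [-0.509 -0.213  0.834] 156 tilt 33.5 yaw 22.7
top card [710.8 -35.6  35.4] [-0.494 -0.069  0.866] 384 tilt 29.9 yaw 8.0
A barcode [ 607.7 -177.5   43.7] ((610.2517700195312, -175.02215576171875), (38.78251266479492, 35.285430908203125), 87.35546875) 99
B barcode [601.2   3.9  61.2] ((600.5409545898438, 6.120086669921875), (33.47230529785156, 23.936832427978516), 75.16266632080078) 69
card barcode [706.1 -39.1  33.6] ((701.62255859375, -39.077857971191406), (35.287357330322266, 44.41707229614258), 6.716025352478027) 111
```

The tub_short (top edge about 53 mm) is at (0.613,-0.180) and the tub_mid (about 69 mm) at (0.606,0.007). There's no tall tub. The tool yaw already suits the wand, so I'm moving above it.

```bash
cat >> h.py <<'E'
def tgt(pos,n=None,az=None):
    """shift (tool axes now) & rotvec to bring TCP to pos with tool z=-n and tool y along az(deg, mod 180)"""
    s=sense(); R=Ro.from_euler('xyz',s["eef_rot"]); p=np.array(s["tool_pos"])
    print("t",round(s["t"],1),"tcp",np.round(p*1000,1),"rpy",np.round(np.degrees(s["eef_rot"]),1),"w",round(s["gripper_width"]*1000,1),"ff",round(float(s["finger_force"]),1),"F",np.round(s["ft_force"],1),"q",np.round(s["q"],2))
    if n is not None:
        z=-np.array(n)/np.linalg.norm(n); y=R.apply([0,1,0])
        if az is not None:
            a=np.radians(az); y0=np.array([np.cos(a),np.sin(a),0]); y=y0*np.sign(y0@y)
        y=y-z*(y@z); y/=np.linalg.norm(y); T=Ro.from_matrix(np.c_[np.cross(y,z),y,z])
        print(" turn(tool) rad",np.round((R.inv()*T).as_rotvec(),3))
        print(" shift in tool axes after turn, mm",np.round(T.inv().apply(np.array(pos)-p)*1000,1))
    print(" shift in tool axes now, mm",np.round(R.inv().apply(np.array(pos)-p)*1000,1))
E
cat > w.py <<'E'
from h import *
C={n:camera(n) for n in("scene","top")}
for n in C:
    p=cloud(C[n])
    def s(cx,cy,r,lo,hi): return (C[n]["range_z"]>0)&(np.hypot(p[...,0]-cx,p[...,1]-cy)<r)&(p[...,2]>lo)&(p[...,2]<hi)
    for k,a in {"A":(.613,-.180,.06,.02,.07),"B":(.606,.007,.06,.02,.09)}.items():
        m=s(*a); 
        if m.sum()>5: rect(p,m,n+" "+k)
E
for i in 1 2; do python3 -m pendant '[[1,[-0.0231,-0.0337,-0.0017],[0,0,0]],[1,[-0.0231,-0.0337,-0.0017],[0,0,0]],[1,[-0.0231,-0.0337,-0.0017],[0,0,0]],[1,[-0.0231,-0.0337,-0.0017],[0,0,0]],[1,[-0.0231,-0.0337,-0.0017],[0,0,0]],[1,[-0.0231,-0.0337,-0.0017],[0,0,0]],[1,[-0.0231,-0.0337,-0.0017],[0,0,0]],[1,[-0.0231,-0.0337,-0.0017],[0,0,0]],[1,[-0.0231,-0.0337,-0.0017],[0,0,0]],[1,[-0.0231,-0.0337,-0.0017],[0,0,0]],[1,[-0.0231,-0.0337,-0.0017],[0,0,0]],[1,[-0.0231,-0.0337,-0.0017],[0,0,0]]]'; done
python3 -m pendant '[[1,[0,0,0],[0,0,0]],[1,[0,0,0],[0,0,0]],[1,[0,0,0],[0,0,0]]]' >/dev/null
python3 -c "
from h import *
tgt([.4745,-.373,.097],[0,0,1],75.3)
c=camera('top');t=c['frame'];save('top1.png',cv2.resize(t[200:320,360:520],(800,600),interpolation=3))"
```

```text
t: 1.3
tool_pos: [0.3122, 0.0903, 0.202]
eef_rot: [3.141, 0.0, 2.876]
ft_force: [1.1, 0.3, 0.1]
gripper_width: 0.0941
finger_force: 0.0
t: 2.5
tool_pos: [0.4737, -0.3726, 0.2219]
eef_rot: [3.141, -0.001, 2.875]
ft_force: [0.3, 0.2, 0.1]
gripper_width: 0.094
finger_force: 0.0
t 2.8 tcp [ 473.  -369.9  222.1] rpy [ 1.799e+02 -1.000e-01  1.648e+02] w 94.0 ff 0.0 F [-0.1  1.2  0.1] q [-0.78  0.3   1.38  0.    1.47 -2.09]
 turn(tool) rad [ 0.001 -0.001 -0.009]
 shift in tool axes after turn, mm [ -2.3  -2.7 125.1]
 shift in tool axes now, mm [ -2.5  -2.8 125.1]
```

View pics/top1.png

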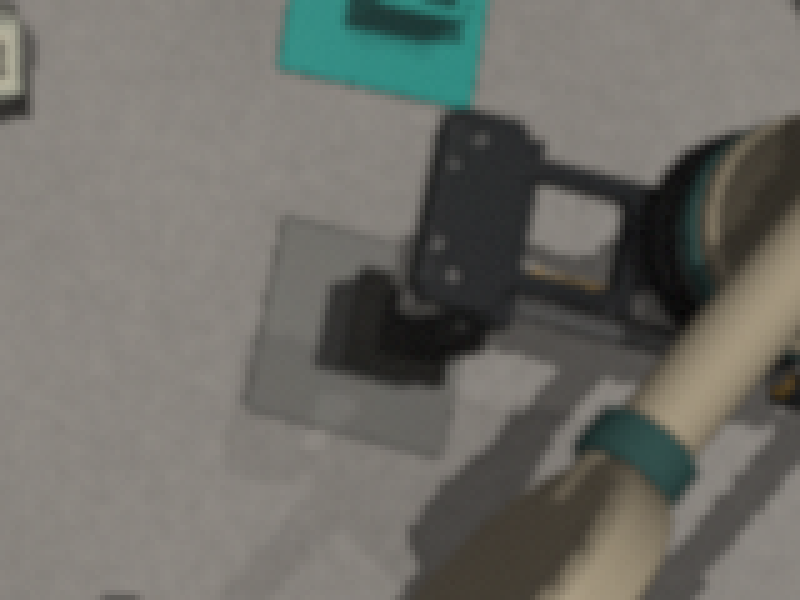

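The picture shows the gripper body and one finger over the stand, the collar square at about (380,330) in the crop, and the yaw aligned with it. Descending.

```bash
python3 -m pendant '[[1,[-0.0025,-0.0028,0.01],[0,0,-0.009]],[1,[0,0,0.015],[0,0,0]],[1,[0,0,0.02],[0,0,0]],[1,[0,0,0.02],[0,0,0]],[1,[0,0,0.02],[0,0,0]],[1,[0,0,0.02],[0,0,0]],[1,[0,0,0.01],[0,0,0]],[1,[0,0,0.01],[0,0,0]],[1,[0,0,0],[0,0,0]],[1,[0,0,0],[0,0,0]]]' 
python3 -c "
from h import *
tgt([.4745,-.373,.097],[0,0,1],75.3)"
python3 -m pendant '[[0,[0,0,0],[0,0,0]],[0,[0,0,0],[0,0,0]],[0,[0,0,0],[0,0,0]],[0,[0,0,0],[0,0,0]],[0,[0,0,0],[0,0,0]],[0,[0,0,0],[0,0,0]],[0,[0,0,0],[0,0,0]],[0,[0,0,0],[0,0,0]],[0,[0,0,0],[0,0,0]],[0,[0,0,0],[0,0,0]],[0,[0,0,0],[0,0,0]],[0,[0,0,0],[0,0,0]]]'
```

```text
t: 3.85
tool_pos: [0.4755, -0.3748, 0.0979]
eef_rot: [-3.141, 0.001, 2.885]
ft_force: [-0.3, 0.7, 0.5]
gripper_width: 0.0941
finger_force: 0.0
t 3.9 tcp [ 475.5 -374.8   97.9] rpy [-180.     0.   165.3] w 94.1 ff 0.0 F [-0.3  0.7  0.5] q [-0.78  0.38  1.57  0.    1.19 -2.1 ]
 turn(tool) rad [-0.     0.001 -0.   ]
 shift in tool axes after turn, mm [1.5 1.4 0.9]
 shift in tool axes now, mm [1.5 1.4 0.9]
t: 5.05
tool_pos: [0.4752, -0.3744, 0.0973]
eef_rot: [3.141, -0.0, 2.885]
ft_force: [0.2, -1.1, -0.7]
gripper_width: 0.0239
finger_force: 30.0
```

```bash
python3 -m pendant '[[0,[0,0,-0.01],[0,0,0]],[0,[0,0,-0.02],[0,0,0]],[0,[0,0,-0.03],[0,0,0]],[0,[0,0,-0.03],[0,0,0]],[0,[0,0,-0.03],[0,0,0]],[0,[0,0,-0.03],[0,0,0]],[0,[0,0,0],[0,0,0]],[0,[0,0,0],[0,0,0]]]'
python3 - <<'E'
from h import *
n=[-.494,-.074,.866]
tgt(np.array([.711,-.034,.034])+.163*np.array(n),n,98.5)
E
python3 w.py
```

```text
t: 5.85
tool_pos: [0.4752, -0.3746, 0.2478]
eef_rot: [-3.141, 0.001, 2.885]
ft_force: [-0.5, 0.1, -1.9]
gripper_width: 0.0236
finger_force: 30.0
t 5.8 tcp [ 475.2 -374.6  247.8] rpy [-1.800e+02  1.000e-01  1.653e+02] w 23.6 ff 30.0 F [-0.5  0.1 -1.9] q [-0.78  0.29  1.32  0.    1.53 -2.1 ]
 turn(tool) rad [-0.107 -0.515 -0.396]
 shift in tool axes after turn, mm [-138.8  301.9  164. ]
 shift in tool axes now, mm [-66.7 357.2  72.6]
scene A 339 c [ 613.4 -180.9] sz [50.  46.9] ang 2.8 zmax [39.1 51.8 55. ]
scene B 438 c [611.8   6.9] sz [42.3 43.8] ang 25.9 zmax [50.4 66.8 70.6]
top A 352 c [ 612.2 -179.7] sz [44.5 44.8] ang 6.1 zmax [43.1 51.4 55.1]
top B 358 c [605.9   6.7] sz [44.3 44. ] ang 22.9 zmax [59.6 67.8 71.6]
```

```bash
python3 -m pendant '[[0,[-0.0075,0.0397,0],[0,0,0]],[0,[-0.0075,0.0397,0],[0,0,0]],[0,[-0.0075,0.0397,0],[0,0,0]],[0,[-0.0075,0.0397,0],[0,0,0]],[0,[-0.0075,0.0397,0],[0,0,0]],[0,[-0.0075,0.0397,0],[0,0,0]],[0,[-0.0075,0.0397,0],[0,0,0]],[0,[-0.0075,0.0397,0],[0,0,0]],[0,[-0.0075,0.0397,0],[0,0,0]],[0,[0,0,0],[0,0,0]]]' >/dev/null
python3 -m pendant '[[0,[0,0,0],[-0.0214,-0.103,-0.079]],[0,[0,0,0],[-0.0214,-0.103,-0.079]],[0,[0,0,0],[-0.0214,-0.103,-0.079]],[0,[0,0,0],[-0.0214,-0.103,-0.079]],[0,[0,0,0],[-0.0214,-0.103,-0.079]],[0,[0,0,0],[0,0,0]],[0,[0,0,0],[0,0,0]],[0,[0,0,0],[0,0,0]]]'
python3 - <<'E'
from h import *
n=[-.494,-.074,.866]
tgt(np.array([.711,-.034,.034])+.163*np.array(n),n,98.5)
E
```

```text
t: 7.75
tool_pos: [0.633, -0.0468, 0.2484]
eef_rot: [3.141, 0.523, -2.996]
ft_force: [0.6, 0.5, -1.1]
gripper_width: 0.024
finger_force: 30.0
t 7.8 tcp [633.  -46.8 248.4] rpy [ 179.9   30.  -171.6] w 24.0 ff 30.0 F [ 0.6  0.5 -1.1] q [-0.34  0.06  1.75  0.31  0.88 -2.2 ]
 turn(tool) rad [-0.    -0.    -0.002]
 shift in tool axes after turn, mm [38.6  1.1 62.3]
 shift in tool axes now, mm [38.6  1.  62.3]
```

```bash
python3 -m pendant '[[0,[0.0129,0.0003,0.0208],[0,0,0]],[0,[0.0129,0.0003,0.0208],[0,0,0]],[0,[0.0128,0.0004,0.0207],[0,0,0]],[0,[0,0,0],[0,0,0]],[0,[0,0,0],[0,0,0]],[0,[0,0,0],[0,0,0]]]'
cat > nose.py <<'E'
from h import *
# axis of the wand below the fingers, from both views
s=sense(); R=Ro.from_euler('xyz',s["eef_rot"]); p0=np.array(s["tool_pos"])
for n in("scene","top"):
    c=camera(n); p=cloud(c); q=R.inv().apply((p-p0).reshape(-1,3))*1000; ok=(c["range_z"].ravel()>0)&(np.hypot(q[:,0],q[:,1])<28)
    col=c["frame"].reshape(-1,3).max(1)
    for lo,hi in((8,24),(36,60),(60,84),(84,110)):
        k=q[ok&(q[:,2]>lo)&(q[:,2]<hi)&(col<90)]
        if len(k)>8: print(n,lo,hi,len(k),"x",np.percentile(k[:,0],[5,50,95]).round(1),"y",np.percentile(k[:,1],[5,50,95]).round(1),"zmax",np.percentile(k[:,2],97).round(1))
    save(f"nose_{n}_{s['t']:.1f}.png",c["frame"]); np.savez("nose_"+n+".npz",**c)
E
python3 nose.py
python3 - <<'E'
from h import *
n=[-.494,-.074,.866]
tgt(np.array([.711,-.034,.034])+.123*np.array(n),n,98.5)
s=cv2.imread(sorted(__import__("glob").glob("pics/nose_scene_*"))[-1])[...,::-1]
save("n1.png",cv2.resize(s[150:270,180:340],(800,600),interpolation=3))
E
```

```text
t: 8.35
tool_pos: [0.631, -0.0458, 0.1764]
eef_rot: [-3.141, 0.526, -2.994]
ft_force: [-0.4, -1.0, -1.0]
gripper_width: 0.0242
finger_force: 30.0
scene 8 24 103 x [-17.1 -12.6   7.2] y [-10.6   3.9  11.3] zmax 23.4
scene 36 60 89 x [-10.4  -6.5   0. ] y [-6.9  2.3  7.7] zmax 58.9
scene 60 84 89 x [-10.2  -6.   -1. ] y [-7.   1.7  8.3] zmax 83.3
top 8 24 46 x [-20.3 -12.9   3.6] y [-17.6   4.2  23.1] zmax 23.9
t 8.4 tcp [630.3 -45.7 176.2] rpy [ 180.    30.1 -171.5] w 23.6 ff 30.0 F [-0.5 -0.2 -1.1] q [-0.34  0.11  1.89  0.37  0.71 -2.29]
 turn(tool) rad [-0.     0.002 -0.   ]
 shift in tool axes after turn, mm [ 0.4 -0.4 41. ]
 shift in tool axes now, mm [ 0.5 -0.4 41. ]
```

View pics/n1.png

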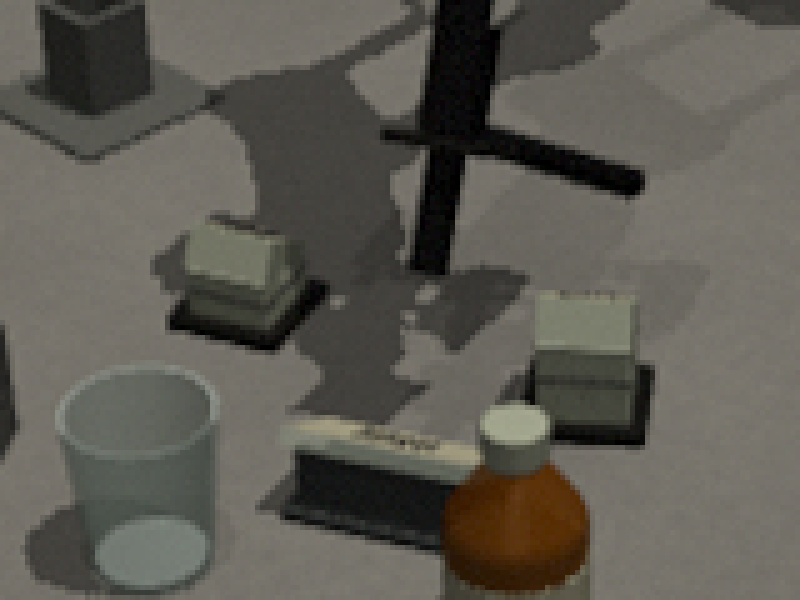

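The wand is gripped straight, with the nose at (430,270) in the crop, aimed at the card barcode at (395,437). Its axis is within about 1 mm of the tool axis. I'll advance and hold.

```bash
python3 -m pendant '[[0,[0.0003,0,0.01],[0,0,0]],[0,[0.0003,0,0.01],[0,0,0]],[0,[0.0004,0,0.01],[0,0,0]],[0,[0,0,0.01],[0,0,0]],[0,[0,0,0],[0,0,0]],[0,[0,0,0],[0,0,0]]]' >/dev/null; for i in 1 2 3; do python3 -m pendant '[[0,[0,0,0],[0,0,0]],[0,[0,0,0],[0,0,0]],[0,[0,0,0],[0,0,0]],[0,[0,0,0],[0,0,0]],[0,[0,0,0],[0,0,0]],[0,[0,0,0],[0,0,0]],[0,[0,0,0],[0,0,0]],[0,[0,0,0],[0,0,0]],[0,[0,0,0],[0,0,0]],[0,[0,0,0],[0,0,0]],[0,[0,0,0],[0,0,0]],[0,[0,0,0],[0,0,0]]]'; done | tail -6
python3 nose.py
python3 - <<'E'
from h import *
import glob
s=sense(); R=Ro.from_euler('xyz',s["eef_rot"]); nose=np.array(s["tool_pos"])+R.apply([-.001,.0005,.088])
n=-R.apply([0,0,1]); print("nose",nose.round(4),"hits",(nose-n*(nose[2]-.034)/n[2]).round(4))
a=cv2.imread(max(glob.glob("pics/nose_scene_*"),key=lambda f:__import__("os").path.getmtime(f)))[190:270,200:330,::-1]
save("n2.png",cv2.resize(a,(800,492),interpolation=3))
E
```

```text
t: 12.65
tool_pos: [0.6476, -0.0425, 0.139]
eef_rot: [3.14, 0.523, -2.995]
ft_force: [-0.4, -0.6, -1.2]
gripper_width: 0.0237
finger_force: 30.0
scene 8 24 101 x [-17.7 -12.6   7. ] y [-10.7   3.9  11.4] zmax 23.5
scene 36 60 85 x [-10.   -6.3  -0.9] y [-7.3  1.1  7.3] zmax 59.2
scene 60 84 87 x [-9.3 -6.4  0.8] y [-7.3  1.9  7.6] zmax 82.9
top 8 24 38 x [-21.2 -13.6   0.7] y [-19.4   2.6  16.4] zmax 23.9
nose [ 0.6918 -0.0353  0.0633] hits [ 0.7085 -0.0328  0.034 ]
```

View pics/n2.png

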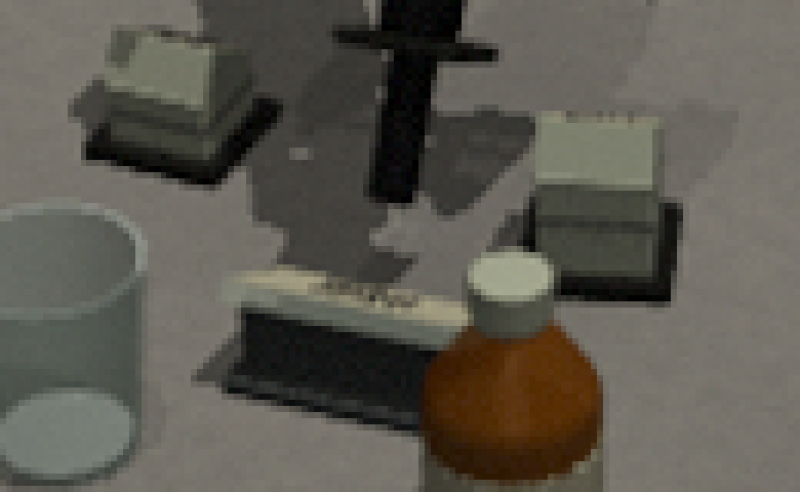

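Run:
```python
from h import *
def ray(c,u,v,z):
    h=420;f=h/2/np.tan(np.radians(c["fov_y"])/2);T=c["pose"];d=T[:3,:3]@[(u-c["cx"])/f,-(v-c["cy"])/f,-1];o=T[:3,3];return (o+d*(z-o[2])/d[2])*1000
C={n:dict(np.load(n+"0.npz")) for n in("scene","top")}
g=C["top"]["frame"].min(-1)
for k,(u,v,r,z) in {"card":(295,174,10,.034),"A":(353,212,6,.0435),"B":(279,215,6,.0595)}.items():
    w=g[v-r:v+r+1,u-r:u+r+1].astype(float); d=np.clip(np.percentile(w,75)-w-20,0,None); yy,xx=np.mgrid[-r:r+1,-r:r+1]
    U,V=u+(d*xx).sum()/d.sum(),v+(d*yy).sum()/d.sum(); print(k,round(U,1),round(V,1),ray(C["top"],U,V,z).round(1))
print(ray(C["scene"],260,238,.034).round(1))
```

```text
card 295.8 175.4 [705.  -36.2  34. ]
A 354.9 212.0 [ 607.8 -180.3   43.5]
B 280.0 214.6 [600.4   4.   59.5]
[708.8 -33.4  34. ]
```

```bash
python3 -m pendant '[[0,[0,0,-0.02],[0,0,0]],[0,[0,0,-0.03],[0,0,0]],[0,[0,0,-0.02],[0,0,0]],[0,[0,0,0],[0,0,0]],[0,[0,0,0],[0,0,0]]]' 
python3 w.py
python3 - <<'E'
from h import *
n=[-.495,-.07,.866]
tgt(np.array([.608,-.1805,.0435])+.163*np.array(n),n,98)
E
```

```text
t: 13.25
tool_pos: [0.6131, -0.0478, 0.1997]
eef_rot: [3.14, 0.523, -2.995]
ft_force: [-0.4, 0.0, -2.2]
gripper_width: 0.0238
finger_force: 30.0
scene A 337 c [ 614.5 -180.8] sz [51.5 46.4] ang 5.6 zmax [39.4 51.6 54.6]
scene B 434 c [610.7   6.5] sz [43.7 43.8] ang 22.3 zmax [50.7 66.8 70.5]
top A 74 c [ 613.4 -196.7] sz [42.9 10.8] ang 6.5 zmax [43.3 51.5 54.4]
top B 128 c [607.    4.8] sz [44.7 40. ] ang 22.9 zmax [61.6 69.9 72.5]
t 13.3 tcp [612.7 -47.4 198.3] rpy [ 179.8   29.8 -171.6] w 23.8 ff 30.0 F [ 0.3  0.8 -1.1] q [-0.36  0.06  1.88  0.36  0.77 -2.28]
 turn(tool) rad [ 0.006 -0.003  0.006]
 shift in tool axes after turn, mm [  97.4 -131.2  -40.6]
 shift in tool axes now, mm [  98.3 -130.3  -41.1]
```

```bash
python3 -m pendant '[[0,[0.0197,-0.026,-0.0082],[0,0,0]],[0,[0.0197,-0.026,-0.0082],[0,0,0]],[0,[0.0197,-0.026,-0.0082],[0,0,0]],[0,[0.0197,-0.026,-0.0082],[0,0,0]],[0,[0.0195,-0.026,-0.0082],[0.006,-0.003,0.006]],[0,[0,0,0],[0,0,0]],[0,[0,0,0],[0,0,0]],[0,[0,0,0],[0,0,0]]]' >/dev/null
python3 - <<'E'
from h import *
n=[-.495,-.07,.866]
tgt(np.array([.608,-.1805,.0435])+.123*np.array(n),n,98)
E
python3 w.py
```

```text
t 14.2 tcp [ 532.8 -185.4  189.7] rpy [-179.9   29.3 -172.5] w 23.9 ff 30.0 F [ 0.7  0.5 -0.3] q [-0.74  0.03  1.93  0.5   0.9  -2.7 ]
 turn(tool) rad [-0.007 -0.012 -0.007]
 shift in tool axes after turn, mm [ 8.  -5.7 41.1]
 shift in tool axes now, mm [ 7.5 -5.4 41.3]
scene A 334 c [ 615.3 -181.3] sz [49.7 47.6] ang 7.8 zmax [39.3 51.4 54.8]
scene B 430 c [611.7   6.9] sz [42.3 43.7] ang 23.4 zmax [50.1 67.3 70.7]
top A 338 c [ 612.6 -179.7] sz [44.8 45. ] ang 6.1 zmax [43.7 52.2 54.8]
top B 358 c [606.    6.5] sz [45.  44.1] ang 22.4 zmax [59.2 67.9 70.9]
```

```bash
python3 -m pendant '[[0,[0,0,0],[0,0,0.1]],[0,[0,0,0],[0,0,0.1]],[0,[0,0,0],[0,0,0.1]],[0,[0,0,0],[0,0,0.1]],[0,[0,0,0],[0,0,0]],[0,[0,0,0],[0,0,0]]]' >/dev/null
python3 - <<'E'
from h import *
n=[-.495,-.07,.866]
tgt(np.array([.608,-.1805,.0435])+.123*np.array(n),n)
E
```

```text
t 14.8 tcp [ 532.9 -185.8  190.4] rpy [167.9  26.9 161.8] w 23.8 ff 30.0 F [-0.4  0.8 -1.8] q [-0.74  0.03  1.93  0.5   0.9  -2.31]
 turn(tool) rad [-0.012 -0.008 -0.   ]
 shift in tool axes after turn, mm [ 5.6 -8.1 41.8]
 shift in tool axes now, mm [ 5.3 -7.6 41.9]
```

```bash
python3 -m pendant '[[0,[0.0056,-0.0081,0],[-0.012,-0.008,0]],[0,[0,0,0.01],[0,0,0]],[0,[0,0,0.01],[0,0,0]],[0,[0,0,0.01],[0,0,0]],[0,[0,0,0.01],[0,0,0]],[0,[0,0,0.002],[0,0,0]],[0,[0,0,0],[0,0,0]],[0,[0,0,0],[0,0,0]],[0,[0,0,0],[0,0,0]]]' >/dev/null
python3 - <<'E'
from h import *
n=[-.495,-.07,.866]
tgt(np.array([.608,-.1805,.0435])+.123*np.array(n),n)
E
python3 nose.py
for i in 1 2 3; do python3 -m pendant '[[0,[0,0,0],[0,0,0]],[0,[0,0,0],[0,0,0]],[0,[0,0,0],[0,0,0]],[0,[0,0,0],[0,0,0]],[0,[0,0,0],[0,0,0]],[0,[0,0,0],[0,0,0]],[0,[0,0,0],[0,0,0]],[0,[0,0,0],[0,0,0]],[0,[0,0,0],[0,0,0]],[0,[0,0,0],[0,0,0]],[0,[0,0,0],[0,0,0]],[0,[0,0,0],[0,0,0]]]'; done | tail -6
python3 w.py
```

```text
t 15.8 tcp [ 547.2 -190.1  150.5] rpy [167.1  27.4 161.5] w 23.7 ff 30.0 F [-0.9  0.4 -2.1] q [-0.74  0.09  1.98  0.57  0.8  -2.39]
 turn(tool) rad [-0.001  0.002  0.   ]
 shift in tool axes after turn, mm [0.6 0.8 0.4]
 shift in tool axes now, mm [0.6 0.8 0.4]
scene 8 24 98 x [-16.8 -10.2  10.4] y [-8.4  8.8 13.3] zmax 23.5
scene 36 60 72 x [-11.4  -5.6   3.4] y [-4.7  5.3  9.2] zmax 59.3
scene 60 84 71 x [-9.7 -5.   3.9] y [-3.6  4.7  9.6] zmax 83.6
top 8 24 61 x [-17.1  -9.7  15. ] y [-12.4  11.9  19.8] zmax 23.9
t: 19.45
tool_pos: [0.547, -0.1899, 0.15]
eef_rot: [2.917, 0.477, 2.819]
ft_force: [-0.0, 0.8, -0.9]
gripper_width: 0.0241
finger_force: 30.0
scene A 338 c [ 613.6 -181.6] sz [49.5 48.3] ang 4.3 zmax [39.  51.8 54.7]
scene B 432 c [611.2   6.7] sz [42.5 43.6] ang 23.6 zmax [50.3 67.  71.9]
top A 301 c [ 612.6 -179.8] sz [45.2 44.7] ang 5.6 zmax [44.9 52.8 55.6]
top B 356 c [606.    6.6] sz [44.5 44.2] ang 23.0 zmax [59.2 67.9 71.6]
```

```bash
python3 -m pendant '[[0,[0,0,-0.02],[0,0,0]],[0,[0,0,-0.03],[0,0,0]],[0,[0,0,-0.02],[0,0,0]],[0,[0,0,0],[0,0,0]],[0,[0,0,0],[0,0,0]]]' >/dev/null
python3 - <<'E'
from h import *
n=[-.46,-.195,.866]
tgt(np.array([.6005,.0045,.0595])+.163*np.array(n),n)
E
```

```text
t 20.1 tcp [ 512.3 -194.8  210.5] rpy [167.1  27.4 161.5] w 23.8 ff 30.0 F [-0.1 -1.2 -2.4] q [-0.81 -0.01  1.92  0.52  0.97 -2.35]
 turn(tool) rad [-0.113  0.066  0.004]
 shift in tool axes after turn, mm [ 38.8 156.9  47.3]
 shift in tool axes now, mm [ 40.6 161.2  26.6]
```

```bash
python3 -m pendant '[[0,[0.0081,0.0322,0.0053],[0,0,0]],[0,[0.0081,0.0322,0.0053],[0,0,0]],[0,[0.0081,0.0322,0.0053],[0,0,0]],[0,[0.0081,0.0322,0.0053],[0,0,0]],[0,[0.0081,0.0322,0.0053],[0,0,0]],[0,[0,0,0],[-0.113,0.066,0.004]],[0,[0,0,0],[0,0,0]],[0,[0,0,0],[0,0,0]],[0,[0,0,0],[0,0,0]]]' >/dev/null
python3 - <<'E'
from h import *
n=[-.46,-.195,.866]
tgt(np.array([.6005,.0045,.0595])+.123*np.array(n),n)
E
python3 w.py
```

```text
t 20.9 tcp [524.7 -28.3 199.7] rpy [161.1  23.5 162.2] w 23.4 ff 30.0 F [-0.4 -0.7 -0.2] q [-0.51 -0.04  1.98  0.51  0.93 -2.09]
 turn(tool) rad [-0.002 -0.001 -0.   ]
 shift in tool axes after turn, mm [-0.8  1.3 39.8]
 shift in tool axes now, mm [-0.9  1.4 39.8]
scene A 342 c [ 615.1 -181.6] sz [50.  49.4] ang 10.9 zmax [38.8 51.6 54.9]
scene B 435 c [612.4   7.4] sz [45.7 43.2] ang 20.2 zmax [50.5 67.6 71.2]
top A 352 c [ 612.1 -179.6] sz [44.8 44.9] ang 6.9 zmax [43.1 52.3 55.5]
top B 357 c [606.1   6.6] sz [44.8 44.1] ang 22.5 zmax [59.5 68.  72.4]
```

```bash
python3 -m pendant '[[0,[-0.0008,0.0013,0.01],[0,0,0]],[0,[0,0,0.01],[0,0,0]],[0,[0,0,0.01],[0,0,0]],[0,[0,0,0.01],[0,0,0]],[0,[0,0,0],[0,0,0]],[0,[0,0,0],[0,0,0]],[0,[0,0,0],[0,0,0]]]' >/dev/null
python3 - <<'E'
from h import *
n=[-.46,-.195,.866]
tgt(np.array([.6005,.0045,.0595])+.123*np.array(n),n)
E
for i in 1 2 3; do python3 -m pendant '[[0,[0,0,0],[0,0,0]],[0,[0,0,0],[0,0,0]],[0,[0,0,0],[0,0,0]],[0,[0,0,0],[0,0,0]],[0,[0,0,0],[0,0,0]],[0,[0,0,0],[0,0,0]],[0,[0,0,0],[0,0,0]],[0,[0,0,0],[0,0,0]],[0,[0,0,0],[0,0,0]],[0,[0,0,0],[0,0,0]],[0,[0,0,0],[0,0,0]],[0,[0,0,0],[0,0,0]]]'; done | tail -6
python3 nose.py; python3 w.py
python3 -c "
import cv2,glob,os
a=cv2.imread(max(glob.glob('pics/nose_scene_*'),key=os.path.getmtime))[150:270,180:340];cv2.imwrite('pics/n3.png',cv2.resize(a,(800,600),interpolation=3))"
```

```text
t 21.8 tcp [545.  -18.7 167.2] rpy [161.   23.7 162.4] w 23.9 ff 30.0 F [ 0.2  0.1 -1.3] q [-0.46  0.02  2.01  0.54  0.83 -2.11]
 turn(tool) rad [-0.  0.  0.]
 shift in tool axes after turn, mm [ 1.2 -1.3  0.3]
 shift in tool axes now, mm [ 1.2 -1.3  0.3]
t: 25.35
tool_pos: [0.5448, -0.0186, 0.167]
eef_rot: [2.811, 0.413, 2.834]
ft_force: [0.1, -0.1, -1.2]
gripper_width: 0.0239
finger_force: 30.0
scene 8 24 107 x [-17.3 -11.8   9.4] y [-7.4  8.9 13.3] zmax 23.4
scene 36 60 79 x [-9.5 -5.9  4. ] y [-5.2  4.5  9.2] zmax 58.3
scene 60 84 81 x [-10.4  -5.6   3. ] y [-4.2  4.4  9.1] zmax 83.3
top 8 24 49 x [-19.6  -9.6  12.9] y [-12.3  12.1  17. ] zmax 23.8
scene A 343 c [ 614.  -180.2] sz [52.8 47.1] ang 3.2 zmax [39.4 51.7 55.5]
scene B 439 c [611.8   7. ] sz [43.2 43.3] ang 21.2 zmax [50.7 67.  71.5]
top A 347 c [ 612.3 -179.7] sz [44.9 44.9] ang 6.4 zmax [43.5 52.1 55.1]
top B 276 c [606.2   6.6] sz [43.9 44.2] ang 23.0 zmax [61.7 69.1 71.7]
```

View pics/n3.png

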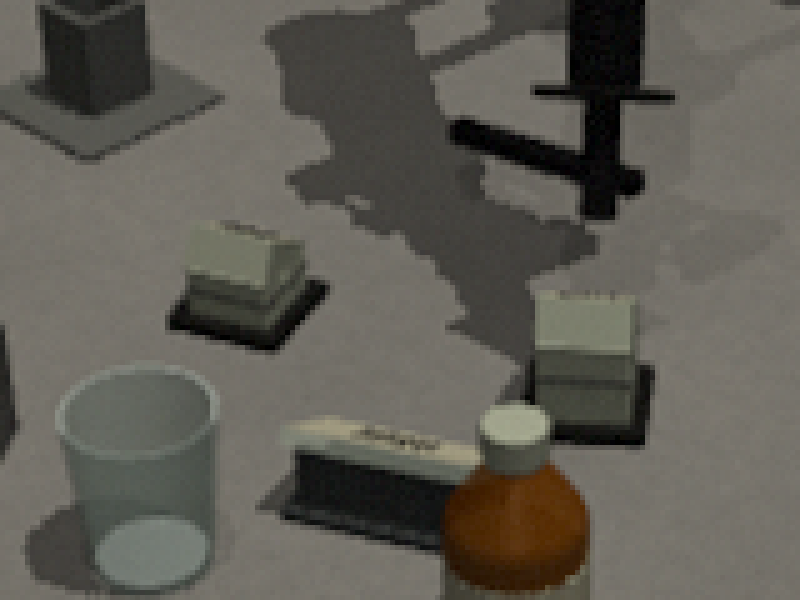

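The nose (598,215) points at the mid tub's label from about 3 cm off. Both tubs are where they were. Returning the wand.

```bash
python3 -m pendant '[[0,[0,0,-0.03],[0,0,0]],[0,[0,0,-0.04],[0,0,0]],[0,[0,0,-0.03],[0,0,0]],[0,[0,0,0],[0,0,0]],[0,[0,0,0],[0,0,0]]]' >/dev/null
python3 -c "
from h import *
tgt([.4752,-.3745,.2478],[0,0,1],75.3)"
```

```text
t 26.1 tcp [498.8 -38.4 253.6] rpy [161.1  23.7 162.4] w 24.1 ff 30.0 F [-0.5  0.4 -2.1] q [-0.58 -0.12  1.91  0.49  1.09 -2.08]
 turn(tool) rad [0.315 0.418 0.018]
 shift in tool axes after turn, mm [ -62.5 -331.1    5.8]
 shift in tool axes now, mm [ -70.3 -321.8  -71.1]
```

```bash
python3 -m pendant '[[0,[0,0,0],[0.07875,0.1045,0.0045]],[0,[0,0,0],[0.07875,0.1045,0.0045]],[0,[0,0,0],[0.07875,0.1045,0.0045]],[0,[0,0,0],[0.07875,0.1045,0.0045]],[0,[-0.0078,-0.0414,0.0007],[0,0,0]],[0,[-0.0078,-0.0414,0.0007],[0,0,0]],[0,[-0.0078,-0.0414,0.0007],[0,0,0]],[0,[-0.0078,-0.0414,0.0007],[0,0,0]],[0,[-0.0078,-0.0414,0.0007],[0,0,0]],[0,[-0.0078,-0.0414,0.0007],[0,0,0]],[0,[-0.0078,-0.0414,0.0007],[0,0,0]],[0,[-0.0078,-0.0414,0.0007],[0,0,0]]]' >/dev/null
python3 -m pendant '[[0,[0,0,0],[0,0,0]],[0,[0,0,0],[0,0,0]],[0,[0,0,0],[0,0,0]],[0,[0,0,0],[0,0,0]]]' >/dev/null
python3 -c "
from h import *
tgt([.4752,-.3745,.2478],[0,0,1],75.3)"; python3 nose.py
```

```text
t 27.6 tcp [ 475.9 -372.7  247.3] rpy [ 1.799e+02 -1.000e-01  1.655e+02] w 23.8 ff 30.0 F [-0.8 -0.2 -1.3] q [-0.78  0.29  1.32  0.    1.53 -2.1 ]
 turn(tool) rad [ 0.002 -0.001  0.003]
 shift in tool axes after turn, mm [ 0.2 -2.  -0.5]
 shift in tool axes now, mm [ 0.2 -1.9 -0.5]
scene 8 24 88 x [-15.1  -7.   12.6] y [-11.3   8.5  15. ] zmax 23.6
scene 36 60 52 x [-8.3 -3.3  6.2] y [-4.1  4.4  9.4] zmax 58.4
scene 60 84 59 x [-8.8 -2.8  7.2] y [-3.8  3.5  9.1] zmax 83.5
top 8 24 30 x [ 8.7 16.3 19.2] y [-9.8 10.2 16.2] zmax 23.9
```

```bash
python3 -m pendant '[[0,[0.0002,-0.0018,0.02],[0,0,0]],[0,[0,0,0.03],[0,0,0]],[0,[0,0,0.025],[0,0,0]],[0,[0,0,0.025],[0,0,0]],[0,[0,0,0.02],[0,0,0]],[0,[0,0,0.01],[0,0,0]],[0,[0,0,0.01],[0,0,0]],[0,[0,0,0.008],[0,0,0]],[0,[0,0,0],[0,0,0]],[0,[0,0,0],[0,0,0]]]'; python3 -c "
from h import *
tgt([.4752,-.3745,.0978],[0,0,1],75.3)"
```

```text
t: 28.75
tool_pos: [0.4751, -0.3762, 0.1003]
eef_rot: [3.142, 0.0, 2.886]
ft_force: [0.0, -0.5, -1.3]
gripper_width: 0.0236
finger_force: 30.0
t 28.8 tcp [ 475.1 -376.2  100.3] rpy [180.    0.  165.4] w 23.6 ff 30.0 F [ 0.  -0.5 -1.3] q [-0.78  0.38  1.56  0.    1.2  -2.1 ]
 turn(tool) rad [0.    0.    0.001]
 shift in tool axes after turn, mm [0.4 1.7 2.5]
 shift in tool axes now, mm [0.4 1.7 2.5]
```

Release, rise, and check the wand. Then head for the stack.

```bash
python3 -m pendant '[[0,[0,0.0015,0.0025],[0,0,0]],[0,[0,0,0],[0,0,0]],[1,[0,0,0],[0,0,0]],[1,[0,0,0],[0,0,0]],[1,[0,0,0],[0,0,0]],[1,[0,0,0],[0,0,0]],[1,[0,0,0],[0,0,0]],[1,[0,0,0],[0,0,0]],[1,[0,0,0],[0,0,0]],[1,[0,0,0],[0,0,0]]]' 
python3 -m pendant '[[1,[0,0,-0.01],[0,0,0]],[1,[0,0,-0.02],[0,0,0]],[1,[0,0,-0.03],[0,0,0]],[1,[0,0,-0.03],[0,0,0]],[1,[0,0,-0.03],[0,0,0]],[1,[0,0,-0.02],[0,0,0]],[1,[0,0,0],[0,0,0]],[1,[0,0,0],[0,0,0]]]' 
python3 -c "
from h import *
tgt([.447,.3975,.239],[0,0,1],79)"
```

```text
t: 29.75
tool_pos: [0.4751, -0.3745, 0.0973]
eef_rot: [3.141, -0.001, 2.886]
ft_force: [-0.7, 0.0, -0.9]
gripper_width: 0.0845
finger_force: 0.0
t: 30.55
tool_pos: [0.4751, -0.3745, 0.2374]
eef_rot: [3.141, -0.0, 2.886]
ft_force: [-0.2, 0.7, -0.5]
gripper_width: 0.094
finger_force: 0.0
t 30.6 tcp [ 475.1 -374.5  237.4] rpy [180.   -0.  165.4] w 94.0 ff 0.0 F [-0.2  0.7 -0.5] q [-0.78  0.3   1.34  0.    1.51 -2.1 ]
 turn(tool) rad [ 0.    -0.    -0.064]
 shift in tool axes after turn, mm [174.9 752.4  -1.6]
 shift in tool axes now, mm [222.3 739.8  -1.3]
```

```bash
for i in 1 2; do python3 -m pendant '[[1,[0.0117,0.0389,0],[0,0,0]],[1,[0.0117,0.0389,0],[0,0,0]],[1,[0.0117,0.0389,0],[0,0,0]],[1,[0.0117,0.0389,0],[0,0,0]],[1,[0.0117,0.0389,0],[0,0,0]],[1,[0.0117,0.0389,0],[0,0,0]],[1,[0.0117,0.0389,0],[0,0,0]],[1,[0.0117,0.0389,0],[0,0,0]],[1,[0.0117,0.0389,0],[0,0,0]],[1,[0,0,0],[0,0,0]]]' >/dev/null; done
python3 -m pendant '[[1,[0.0117,0.0389,0],[0,0,-0.064]],[1,[0,0,0],[0,0,0]],[1,[0,0,0],[0,0,0]],[1,[0,0,0],[0,0,0]]]' >/dev/null
cat > stk.py <<'E'
from h import *
for n in("top","scene"):
    c=camera(n); p=cloud(c)
    def s(cx,cy,r,lo,hi): return (c["range_z"]>0)&(np.hypot(p[...,0]-cx,p[...,1]-cy)<r)&(p[...,2]>lo)&(p[...,2]<hi)
    for k,a in {"A":(.613,-.180,.06,.02,.07),"B":(.606,.007,.06,.02,.09),"wand":(.4745,-.373,.05,.085,.2),"potA":(.523,-.192,.05,.02,.06),"potB":(.523,-.028,.05,.02,.06),"stack":(.447,.3975,.055,.02,.12),"bottle":(.74,.05,.06,.03,.14)}.items():
        m=s(*a)
        if m.sum()>25: rect(p,m,n+" "+k)
    if n=="top" : save("stk.png",c["frame"])
    else: save("stks.png",c["frame"])
E
python3 stk.py; python3 -c "
from h import *
tgt([.447,.3975,.088],[0,0,1],79)"
```

```text
top A 350 c [ 612.4 -179.4] sz [45.3 44.6] ang 6.2 zmax [43.7 52.  56.2]
top B 356 c [629.6  17.5] sz [45.  44.1] ang 22.6 zmax [59.6 67.8 71.5]
top wand 299 c [ 473.8 -372.9] sz [24.9 30.7] ang 75.6 zmax [149.  153.7 156. ]
top stack 810 c [445.9 396.5] sz [63.4 62.3] ang 79.1 zmax [ 70.7  97.9 102.7]
top bottle 637 c [747.7  41.1] sz [117.6  58.7] ang 39.7 zmax [ 81.8 120.5 123.2]
scene A 334 c [ 617.2 -180.5] sz [44.2 51.6] ang 18.4 zmax [39.6 51.4 55.1]
scene B 447 c [634.6  18.1] sz [42.3 44.5] ang 19.3 zmax [51.5 67.1 70.9]
scene wand 347 c [ 478.6 -371.4] sz [29.8 35.4] ang 42.4 zmax [124.6 153.  156. ]
scene stack 1417 c [448.7 396.2] sz [64.  71.9] ang 79.2 zmax [ 77.5  98.6 102.5]
scene bottle 646 c [750.9  41.5] sz [112.4  59.3] ang 36.5 zmax [ 91.6 121.1 123.1]
t 33.0 tcp [447.2 395.2 237.7] rpy [-180.    -0.   168.9] w 94.1 ff 0.0 F [-0.3 -0.5 -0.2] q [ 0.61  0.28  1.35  0.    1.5  -0.77]
 turn(tool) rad [-0.    -0.001 -0.001]
 shift in tool axes after turn, mm [  0.6   2.3 149.7]
 shift in tool axes now, mm [  0.5   2.3 149.7]
```

The mid tub has been knocked to (0.630, 0.018), with its yaw unchanged. The wand is home and the stack is in place. Taking pot 1.

```bash
python3 -m pendant '[[1,[0.0005,0.0018,0.02],[0,0,0]],[1,[0,0,0.03],[0,0,0]],[1,[0,0,0.03],[0,0,0]],[1,[0,0,0.02],[0,0,0]],[1,[0,0,0.02],[0,0,0]],[1,[0,0,0.02],[0,0,0]],[1,[0,0,0.009],[0,0,0]],[1,[0,0,0],[0,0,0]],[1,[0,0,0],[0,0,0]],[1,[0,0,0],[0,0,0]]]' >/dev/null
python3 - <<'E'
from h import *
tgt([.447,.397,.088],[0,0,1],79)
a=camera("scene")["frame"]; save("g1.png",cv2.resize(a[150:270,420:560],(700,600),interpolation=3))
E
```

```text
t 34.0 tcp [447.6 399.1  90.2] rpy [1.799e+02 1.000e-01 1.690e+02] w 93.9 ff 0.0 F [ 0.4 -0.2  0. ] q [ 0.61  0.37  1.6   0.    1.17 -0.77]
 turn(tool) rad [0.002 0.001 0.   ]
 shift in tool axes after turn, mm [ 0.2 -2.2  2.2]
 shift in tool axes now, mm [ 0.2 -2.2  2.1]
```

View pics/g1.png

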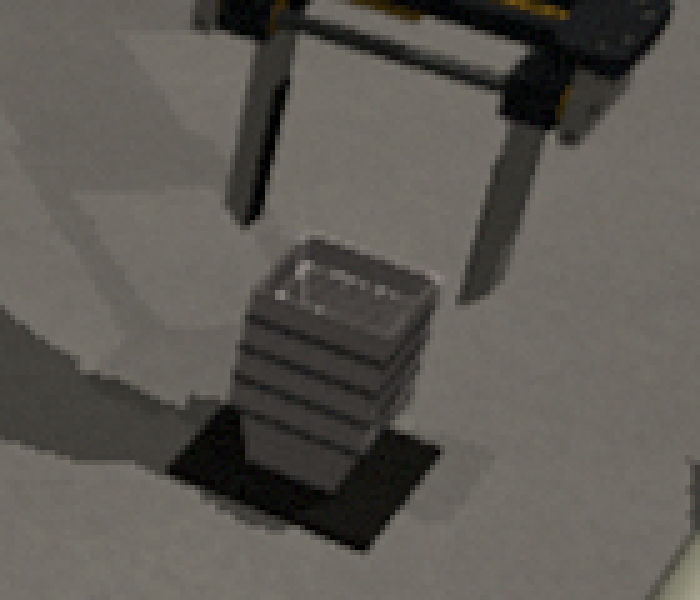

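In the picture the fingertips, at (245,222) and (480,300), seem level with or above the rim, whose middle is at (350,288). Measuring with depth before closing.

Run:
```python
from h import *
s=sense(); R=Ro.from_euler('xyz',s["eef_rot"]); p0=np.array(s["tool_pos"])
for n in("scene","top"):
    c=camera(n); p=cloud(c); q=R.inv().apply((p-p0).reshape(-1,3))*1000; ok=c["range_z"].ravel()>0
    for sg in(1,-1):
        k=q[ok&(abs(q[:,0])<40)&(sg*q[:,1]>40)&(sg*q[:,1]<75)&(q[:,2]<40)&(q[:,2]>-80)]
        print(n,sg,len(k), k.shape and np.percentile(k,[2,50,98],axis=0).round(1).tolist() if len(k) else "")
    pot=q[ok&(abs(q[:,0])<45)&(abs(q[:,1])<42)&(q[:,2]>-40)&(q[:,2]<60)]
    print(n,"pot",len(pot),np.percentile(pot,[1,5,50,95,99],axis=0).round(1).tolist())
    f=210/np.tan(np.radians(c["fov_y"])/2); T=np.array(c["pose"])
    for w in([*(p0+R.apply([0,.047,0]))],[*(p0+R.apply([0,-.047,0]))],[.447,.397,.1]):
        b=T[:3,:3].T@(np.array(w)-T[:3,3]); print("  proj",np.round([c["cx"]+f*b[0]/-b[2],c["cy"]-f*b[1]/-b[2]],1))
```

```text
scene 1 166 [[-12.1, 45.8, -78.5], [-8.2, 53.0, -54.9], [8.0, 57.9, -28.2]]
scene -1 166 [[-12.5, -60.5, -78.9], [-7.8, -51.5, -53.7], [7.8, -48.0, -27.3]]
scene pot 1344 [[-34.3, -33.2, -12.4], [-33.2, -31.2, -10.6], [-28.3, -0.1, 11.2], [29.8, 28.2, 49.6], [32.4, 28.7, 58.9]]
  proj [510.3 218.1]
  proj [468.8 203.3]
  proj [489.1 206.4]
top 1 0 
top -1 37 [[-8.0, -60.3, -61.4], [0.5, -59.0, -46.4], [9.4, -56.4, -33.6]]
top pot 129 [[-30.0, -34.1, -12.7], [-29.4, -33.8, -11.3], [-10.9, -32.3, 32.4], [29.1, 23.9, 51.6], [31.6, 28.8, 54.4]]
  proj [ 90.6 275.1]
  proj [129.6 282.5]
  proj [109.3 278.8]
```

Run:
```python
from h import *
R=Ro.from_euler('xyz',np.radians([180,0,165.4])); p0=np.array([.4759,-.3727,.2473])
for n in("scene","top"):
    c=dict(np.load("nose_"+n+".npz")); p=cloud(c); q=R.inv().apply((p-p0).reshape(-1,3))*1000; ok=c["range_z"].ravel()>0
    for z in range(-80,40,6):
        k=q[ok&(abs(q[:,0])<45)&(abs(q[:,1])<45)&(abs(q[:,2]-z)<3)]
        if len(k)>3: print(n,z,len(k),np.percentile(k[:,:2],[3,97],axis=0).round(0).tolist())
```

```text
scene -80 40 [[-12.0, -23.0], [9.0, 25.0]]
scene -74 47 [[-12.0, -22.0], [10.0, 24.0]]
scene -68 38 [[-11.0, -24.0], [6.0, 25.0]]
scene -62 43 [[-11.0, -22.0], [9.0, 25.0]]
scene -56 58 [[-15.0, -21.0], [8.0, 24.0]]
scene -50 41 [[-15.0, -23.0], [7.0, 23.0]]
scene -44 43 [[-15.0, -23.0], [7.0, 24.0]]
scene -38 34 [[-16.0, -21.0], [4.0, 24.0]]
scene -32 33 [[-15.0, -20.0], [7.0, 20.0]]
scene -26 31 [[-16.0, -11.0], [11.0, 17.0]]
scene -20 29 [[-14.0, -8.0], [15.0, 13.0]]
scene -14 29 [[-15.0, -4.0], [14.0, 12.0]]
scene -8 41 [[-16.0, -14.0], [11.0, 15.0]]
scene -2 32 [[-16.0, -9.0], [13.0, 15.0]]
scene 4 30 [[-16.0, -9.0], [15.0, 15.0]]
scene 10 30 [[-15.0, -5.0], [14.0, 13.0]]
scene 16 29 [[-15.0, -12.0], [13.0, 14.0]]
scene 22 63 [[-22.0, -15.0], [19.0, 26.0]]
scene 28 69 [[-24.0, -18.0], [22.0, 24.0]]
top -80 5 [[-7.0, -14.0], [10.0, 25.0]]
top -74 6 [[-7.0, 19.0], [10.0, 25.0]]
top -44 5 [[14.0, 10.0], [17.0, 13.0]]
top -38 5 [[13.0, 5.0], [17.0, 13.0]]
top -32 6 [[14.0, 5.0], [17.0, 12.0]]
top -26 8 [[11.0, 1.0], [17.0, 14.0]]
top -20 9 [[12.0, -4.0], [17.0, 13.0]]
top -14 11 [[9.0, -4.0], [17.0, 13.0]]
top -8 8 [[9.0, -1.0], [17.0, 13.0]]
top -2 10 [[10.0, -6.0], [17.0, 13.0]]
top 4 10 [[10.0, -7.0], [17.0, 12.0]]
top 10 11 [[10.0, -6.0], [17.0, 13.0]]
top 16 9 [[9.0, -2.0], [17.0, 13.0]]
top 22 33 [[10.0, -21.0], [25.0, 22.0]]
top 28 136 [[7.0, -21.0], [25.0, 24.0]]
```

Both checks show the fingers ending about 27 mm short of the reported TCP. A harmless test: close here. At 62 mm the fingers would be on the band; below that they are above the rim.

```bash
python3 -m pendant '[[1,[0.0002,-0.0018,0],[0,0,0]],[1,[0,0,0],[0,0,0]],[0.5,[0,0,0],[0,0,0]],[0.5,[0,0,0],[0,0,0]],[0.5,[0,0,0],[0,0,0]],[0.5,[0,0,0],[0,0,0]],[0.5,[0,0,0],[0,0,0]],[0.5,[0,0,0],[0,0,0]],[0.5,[0,0,0],[0,0,0]],[0.5,[0,0,0],[0,0,0]]]'
```

```text
t: 35.2
tool_pos: [0.4462, 0.3969, 0.0888]
eef_rot: [3.141, -0.001, 2.95]
ft_force: [-0.4, 0.4, -0.5]
gripper_width: 0.0469
finger_force: 0.0
```

Confirmed: the fingers closed to 47 mm with no contact, so the real tips sit about 26 mm behind the reported TCP. I'll reopen and go to TCP z of about 0.064, putting the tips about 10 mm below the rim.

```bash
python3 -m pendant '[[1,[0,0,0],[0,0,0]],[1,[0,0,0],[0,0,0]],[1,[0,0,0],[0,0,0]],[1,[0,0,0],[0,0,0]],[1,[0,0,0],[0,0,0]],[1,[0,0,0],[0,0,0]],[1,[0,0,0.01],[0,0,0]],[1,[0,0,0.01],[0,0,0]],[1,[0,0,0.005],[0,0,0]],[1,[0,0,0],[0,0,0]],[1,[0,0,0],[0,0,0]]]'
cat > tip.py <<'E'
from h import *
s=sense(); R=Ro.from_euler('xyz',s["eef_rot"]); p0=np.array(s["tool_pos"]); w=s["gripper_width"]*500
c=camera("scene"); p=cloud(c); q=R.inv().apply((p-p0).reshape(-1,3))*1000; ok=c["range_z"].ravel()>0
for sg in(1,-1):
    k=q[ok&(abs(q[:,0])<16)&(sg*q[:,1]>w-3)&(sg*q[:,1]<w+14)&(q[:,2]<10)&(q[:,2]>-80)]
    print("finger",sg,len(k),"tip z world",(p0[2]*1000-np.percentile(k[:,2],[90,95,99])).round(1),"tool",np.percentile(k[:,2],[90,95,99]).round(1))
save("g2.png",cv2.resize(c["frame"][150:270,420:560],(700,600),interpolation=3))
E
python3 tip.py
```

```text
t: 36.3
tool_pos: [0.4461, 0.3969, 0.0635]
eef_rot: [3.141, -0.001, 2.95]
ft_force: [0.3, 0.5, 0.5]
gripper_width: 0.0943
finger_force: 0.0
finger 1 161 tip z world [98.9 95.3 90.6] tool [-35.4 -31.8 -27.1]
finger -1 159 tip z world [96.1 93.9 89.6] tool [-32.7 -30.4 -26.1]
```

View pics/g2.png

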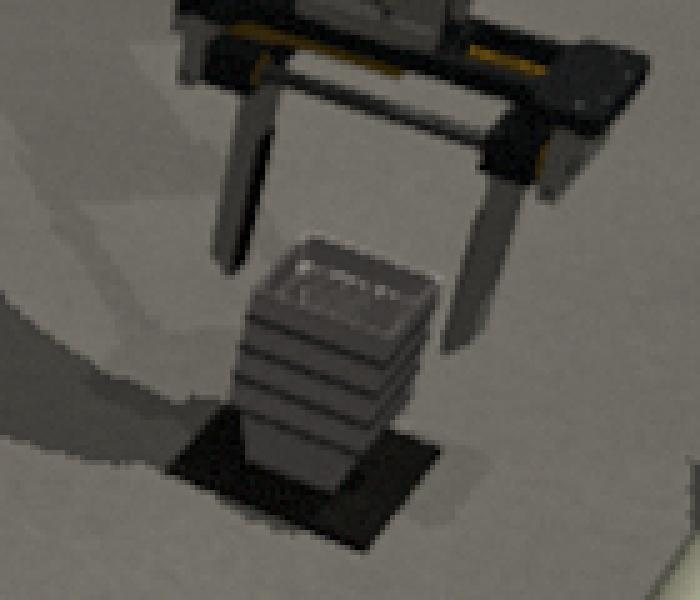

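The tips are at (230,273) and (460,350), about 10 mm below the rim. That's on the band, so closing.

```bash
python3 -m pendant '[[0,[0,0,0],[0,0,0]],[0,[0,0,0],[0,0,0]],[0,[0,0,0],[0,0,0]],[0,[0,0,0],[0,0,0]],[0,[0,0,0],[0,0,0]],[0,[0,0,0],[0,0,0]],[0,[0,0,0],[0,0,0]],[0,[0,0,-0.004],[0,0,0]],[0,[0,0,-0.004],[0,0,0]],[0,[0,0,0],[0,0,0]],[0,[0,0,0],[0,0,0]]]'
python3 tip.py; cp pics/g2.png pics/g3.png
```

```text
t: 37.45
tool_pos: [0.4462, 0.397, 0.072]
eef_rot: [3.141, -0.0, 2.95]
ft_force: [0.1, 0.0, -1.3]
gripper_width: 0.062
finger_force: 30.0
finger 1 205 tip z world [75.1 67.7 62.4] tool [-3.1  4.3  9.6]
finger -1 180 tip z world [103.8  98.2  94.3] tool [-31.8 -26.2 -22.2]
```

View pics/g3.png

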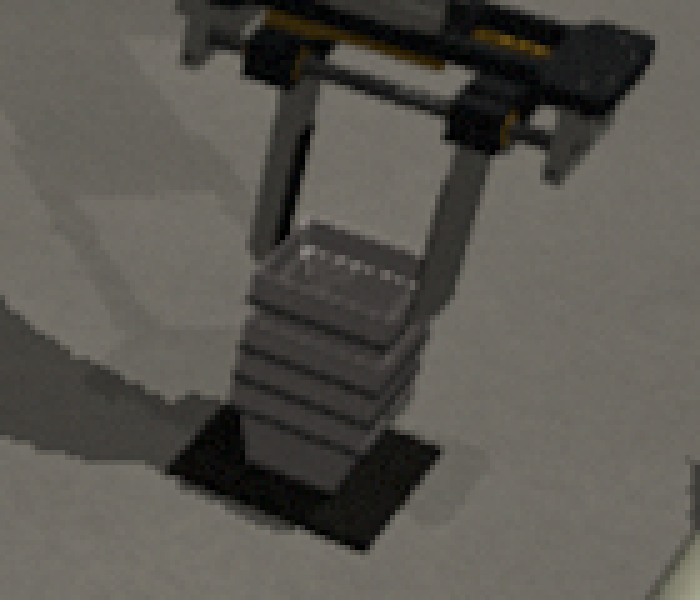

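Pot 1 has risen alone, and the gap below its band at (330,330) shows pot 2 staying put. I'll lift it and carry it to the short tub.

```bash
python3 -m pendant '[[0,[0,0,-0.01],[0,0,0]],[0,[0,0,-0.02],[0,0,0]],[0,[0,0,-0.03],[0,0,0]],[0,[0,0,-0.03],[0,0,0]],[0,[0,0,-0.03],[0,0,0]],[0,[0,0,-0.02],[0,0,0]],[0,[0,0,0],[0,0,0]],[0,[0,0,0],[0,0,0]]]'
python3 stk.py; python3 -c "
from h import *
tgt([.5235,-.191,.21],[0,0,1],97)"
```

```text
t: 38.3
tool_pos: [0.4461, 0.3967, 0.2118]
eef_rot: [3.141, -0.0, 2.95]
ft_force: [-0.1, 0.2, -0.7]
gripper_width: 0.0616
finger_force: 30.0
top A 346 c [ 612.4 -179.9] sz [44.5 45.2] ang 5.2 zmax [43.6 52.1 56.2]
top B 358 c [630.   17.6] sz [45.7 44.2] ang 22.2 zmax [59.5 67.8 72.1]
top wand 293 c [ 473.6 -372.7] sz [25.2 30.4] ang 75.5 zmax [148.9 153.9 155.5]
top stack 744 c [445.6 394.9] sz [59.2 62.4] ang 79.1 zmax [56.2 82.6 87.8]
top bottle 640 c [747.4  41.2] sz [116.6  59.5] ang 38.9 zmax [ 82.3 120.1 124.1]
scene A 337 c [ 614.7 -180.8] sz [45.4 48.1] ang 8.0 zmax [38.8 51.9 55.3]
scene B 443 c [635.   17.5] sz [42.9 44.4] ang 22.9 zmax [51.7 67.6 70.6]
scene wand 349 c [ 476.3 -374.8] sz [30.9 34.8] ang 76.1 zmax [124.  152.8 155.6]
scene stack 1186 c [447.7 396.4] sz [63.9 69.5] ang 78.7 zmax [66.4 83.7 86.8]
scene bottle 654 c [762.5  37.1] sz [114.3  58.6] ang 58.1 zmax [ 90.8 121.  123.3]
t 38.4 tcp [445.4 396.3 210.3] rpy [-179.9   -0.2  169. ] w 61.6 ff 30.0 F [ 0.4  0.8 -1.9] q [ 0.61  0.3   1.41  0.    1.44 -0.77]
 turn(tool) rad [-0.001 -0.003 -0.314]
 shift in tool axes after turn, mm [-6.000e+00 -5.924e+02  3.000e-01]
 shift in tool axes now, mm [-188.5 -561.7    0.7]
```

```bash
python3 -m pendant '[[0,[0,0,0],[0,0,-0.105]],[0,[0,0,0],[0,0,-0.105]],[0,[0,0,0],[0,0,-0.105]],[0,[0,-0.0395,0],[0,0,0]],[0,[0,-0.0395,0],[0,0,0]],[0,[0,-0.0395,0],[0,0,0]],[0,[0,-0.0395,0],[0,0,0]],[0,[0,-0.0395,0],[0,0,0]],[0,[0,-0.0395,0],[0,0,0]],[0,[0,-0.0395,0],[0,0,0]],[0,[0,-0.0395,0],[0,0,0]],[0,[0,-0.0395,0],[0,0,0]]]' >/dev/null
python3 -m pendant '[[0,[-0.006,-0.0395,0],[0,0,0]],[0,[0,-0.0395,0],[0,0,0]],[0,[0,-0.0395,0],[0,0,0]],[0,[0,-0.0395,0],[0,0,0]],[0,[0,-0.0395,0],[0,0,0]],[0,[0,-0.0395,0],[0,0,0]],[0,[0,0,0],[0,0,0]],[0,[0,0,0],[0,0,0]],[0,[0,0,0],[0,0,0]]]' >/dev/null
python3 -c "
from h import *
tgt([.5235,-.191,.012],[0,0,1],97)"
```

```text
t 40.5 tcp [ 524.4 -189.1  210.4] rpy [ 1.798e+02 -1.000e-01 -1.729e+02] w 61.5 ff 30.0 F [ 0.9  0.1 -0.3] q [-0.47  0.24  1.49  0.    1.42 -2.17]
 turn(tool) rad [ 0.003 -0.002  0.002]
 shift in tool axes after turn, mm [  1.2  -1.8 198.4]
 shift in tool axes now, mm [  0.8  -2.4 198.4]
```

```bash
python3 -m pendant '[[0,[0.001,-0.001,0.03],[0,0,0]],[0,[0,0,0.03],[0,0,0]],[0,[0,0,0.03],[0,0,0]],[0,[0,0,0.03],[0,0,0]],[0,[0,0,0.025],[0,0,0]],[0,[0,0,0.02],[0,0,0]],[0,[0,0,0.015],[0,0,0]],[0,[0,0,0.01],[0,0,0]],[0,[0,0,0.006],[0,0,0]],[0,[0,0,0],[0,0,0]],[0,[0,0,0],[0,0,0]]]'
python3 -m pendant '[[0,[0,0,0.002],[0,0,0]],[0,[0,0,0],[0,0,0]],[0,[0,0,0],[0,0,0]]]'
```

```text
t: 41.6
tool_pos: [0.5247, -0.1913, 0.016]
eef_rot: [3.141, 0.001, -3.018]
ft_force: [0.2, 0.2, 0.0]
gripper_width: 0.0615
finger_force: 30.0
t: 41.9
tool_pos: [0.5243, -0.1915, 0.0137]
eef_rot: [3.141, 0.0, -3.018]
ft_force: [-0.3, 0.5, -0.7]
gripper_width: 0.0619
finger_force: 30.0
```

```bash
python3 -m pendant '[[0,[0,0,0.002],[0,0,0]],[0,[0,0,0],[0,0,0]],[0,[0,0,0],[0,0,0]]]'|grep -E "pos|force"
python3 -m pendant '[[0,[0,0,0.0015],[0,0,0]],[0,[0,0,0],[0,0,0]],[0,[0,0,0],[0,0,0]]]'|grep -E "pos|force"
python3 - <<'E'
from h import *
c=camera("scene"); p=cloud(c); save("p1.png",cv2.resize(c["frame"][130:250,160:320],(800,600),interpolation=3))
E
```

```text
tool_pos: [0.5241, -0.1914, 0.0113]
ft_force: [0.2, 0.2, 0.4]
finger_force: 30.0
tool_pos: [0.5244, -0.1915, 0.01]
ft_force: [-0.0, 0.2, 0.7]
finger_force: 30.0
```

View pics/p1.png

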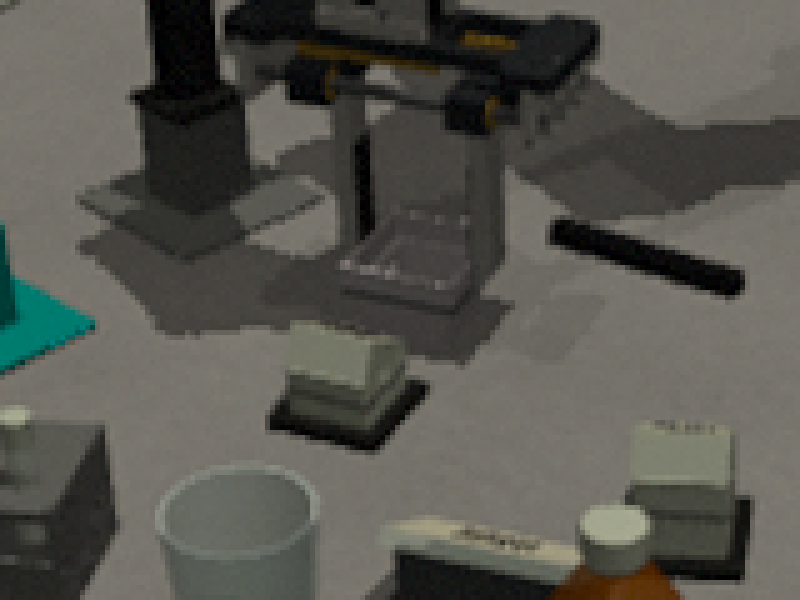

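The pot, rim at about (405,270), hangs square in front of the short tub and just above the bench. One more millimetre, then release.

```bash
python3 -m pendant '[[0,[0,0,0.001],[0,0,0]],[0,[0,0,0],[0,0,0]],[0,[0,0,0],[0,0,0]]]'|grep -E "pos|force"
python3 -m pendant '[[1,[0,0,0],[0,0,0]],[1,[0,0,0],[0,0,0]],[1,[0,0,0],[0,0,0]],[1,[0,0,0],[0,0,0]],[1,[0,0,0],[0,0,0]],[1,[0,0,0],[0,0,0]],[1,[0,0,-0.01],[0,0,0]],[1,[0,0,-0.03],[0,0,0]],[1,[0,0,-0.04],[0,0,0]],[1,[0,0,-0.05],[0,0,0]],[1,[0,0,-0.05],[0,0,0]],[1,[0,0,-0.05],[0,0,0]]]'
python3 -c "
from h import *
tgt([.447,.3965,.239],[0,0,1],79)"
```

```text
tool_pos: [0.5245, -0.1915, 0.0099]
ft_force: [-2.0, 1.4, 6.7]
finger_force: 30.0
t: 44.05
tool_pos: [0.5239, -0.1913, 0.2419]
eef_rot: [3.141, 0.001, -3.018]
ft_force: [1.1, 0.1, -0.9]
gripper_width: 0.0938
finger_force: 0.0
t 44.0 tcp [ 523.9 -191.3  241.9] rpy [ 180.     0.  -172.9] w 93.8 ff 0.0 F [ 1.1  0.1 -0.9] q [-0.48  0.22  1.43  0.    1.49 -2.17]
 turn(tool) rad [0.    0.    0.316]
 shift in tool axes after turn, mm [187.7 562.3   2.9]
 shift in tool axes now, mm [  3.9 592.8   2.9]
```

```bash
python3 -m pendant '[[1,[0.004,0.0395,0],[0,0,0]],[1,[0,0.0395,0],[0,0,0]],[1,[0,0.0395,0],[0,0,0]],[1,[0,0.0395,0],[0,0,0]],[1,[0,0.0395,0],[0,0,0]],[1,[0,0.0395,0],[0,0,0]],[1,[0,0.0395,0],[0,0,0]],[1,[0,0.0395,0],[0,0,0]],[1,[0,0.0395,0],[0,0,0]],[1,[0,0.0395,0],[0,0,0]],[1,[0,0.0395,0],[0,0,0]],[1,[0,0.0395,0],[0,0,0]]]' >/dev/null
python3 -m pendant '[[1,[0,0.0395,0],[0,0,0]],[1,[0,0.0395,0],[0,0,0]],[1,[0,0.0395,0],[0,0,0]],[1,[0,0,0],[0,0,0.105]],[1,[0,0,0],[0,0,0.105]],[1,[0,0,0],[0,0,0.106]],[1,[0,0,0],[0,0,0]],[1,[0,0,0],[0,0,0]],[1,[0,0,0],[0,0,0]]]' >/dev/null
python3 stk.py; python3 -c "
from h import *
tgt([.4465,.397,.0475],[0,0,1],79)"
```

```text
top A 357 c [ 594.3 -181.7] sz [80.9 44.5] ang 6.4 zmax [43.8 51.8 55.5]
top B 361 c [629.8  17.6] sz [45.1 44.3] ang 22.5 zmax [58.8 68.1 71.2]
top wand 296 c [ 474.  -372.5] sz [24.9 31.1] ang 77.9 zmax [148.9 153.5 155.4]
top potA 371 c [ 524.2 -190.6] sz [62.5 63.3] ang 6.8 zmax [34.5 47.6 50.5]
top stack 827 c [446.2 398.1] sz [65.5 62.5] ang 79.1 zmax [59.  83.4 87.5]
top bottle 637 c [753.4  38. ] sz [116.9  57.2] ang 51.4 zmax [ 82.4 120.  123.3]
scene A 393 c [ 595.7 -182.7] sz [84.2 48.7] ang 3.9 zmax [39.6 51.3 55.3]
scene B 438 c [634.9  17.7] sz [43.  44.1] ang 21.7 zmax [51.8 67.4 71.4]
scene wand 348 c [ 476.1 -374.1] sz [29.9 34.2] ang 76.4 zmax [124.2 152.7 155.9]
scene potA 503 c [ 526.7 -191.9] sz [72.2 66.5] ang 6.4 zmax [37.7 47.2 50.1]
scene stack 1192 c [447.9 395.9] sz [64.7 71.9] ang 79.0 zmax [65.8 83.3 86.8]
scene bottle 652 c [763.4  37.6] sz [114.4  58.2] ang 60.2 zmax [ 91.3 120.9 122.8]
t 46.2 tcp [447.4 395.8 239.5] rpy [180.  -0. 169.] w 94.2 ff 0.0 F [0.6 0.8 0.1] q [ 0.61  0.28  1.35  0.    1.51 -0.77]
 turn(tool) rad [ 0.001 -0.001  0.   ]
 shift in tool axes after turn, mm [  1.1   1.  192. ]
 shift in tool axes now, mm [  1.    0.8 192. ]
```

```bash
python3 -m pendant '[[1,[0.001,0.0005,0.03],[0,0,0]],[1,[0,0,0.03],[0,0,0]],[1,[0,0,0.03],[0,0,0]],[1,[0,0,0.03],[0,0,0]],[1,[0,0,0.03],[0,0,0]],[1,[0,0,0.02],[0,0,0]],[1,[0,0,0.01],[0,0,0]],[1,[0,0,0.01],[0,0,0]],[1,[0,0,0],[0,0,0]],[1,[0,0,0],[0,0,0]],[1,[0,0,0],[0,0,0]]]' >/dev/null
python3 -c "
from h import *
tgt([.4465,.397,.0475],[0,0,1],79)"; python3 tip.py
```

```text
t 47.4 tcp [447.2 397.4  50.5] rpy [1.799e+02 1.000e-01 1.690e+02] w 94.0 ff 0.0 F [ 0.3 -0.3  0.4] q [ 0.61  0.41  1.65  0.    1.08 -0.77]
 turn(tool) rad [ 0.002  0.001 -0.   ]
 shift in tool axes after turn, mm [ 0.6 -0.5  3. ]
 shift in tool axes now, mm [ 0.6 -0.5  3. ]
finger 1 155 tip z world [86.2 82.3 77.8] tool [-35.7 -31.8 -27.2]
finger -1 156 tip z world [84.1 80.8 77. ] tool [-33.6 -30.3 -26.5]
```

```bash
python3 -m pendant '[[1,[0.0005,-0.0005,0.003],[0,0,0]],[1,[0,0,0],[0,0,0]],[0,[0,0,0],[0,0,0]],[0,[0,0,0],[0,0,0]],[0,[0,0,0],[0,0,0]],[0,[0,0,0],[0,0,0]],[0,[0,0,0],[0,0,0]],[0,[0,0,0],[0,0,0]],[0,[0,0,-0.003],[0,0,0]],[0,[0,0,-0.003],[0,0,0]],[0,[0,0,0],[0,0,0]],[0,[0,0,0],[0,0,0]]]'
python3 tip.py; cp pics/g2.png pics/g4.png
```

```text
t: 48.6
tool_pos: [0.4458, 0.3964, 0.0525]
eef_rot: [3.141, -0.0, 2.949]
ft_force: [-0.4, 0.2, -1.3]
gripper_width: 0.0617
finger_force: 30.0
finger 1 208 tip z world [57.5 51.2 45.2] tool [-5.   1.3  7.4]
finger -1 173 tip z world [85.9 81.9 76.7] tool [-33.4 -29.4 -24.2]
```

View pics/g4.png

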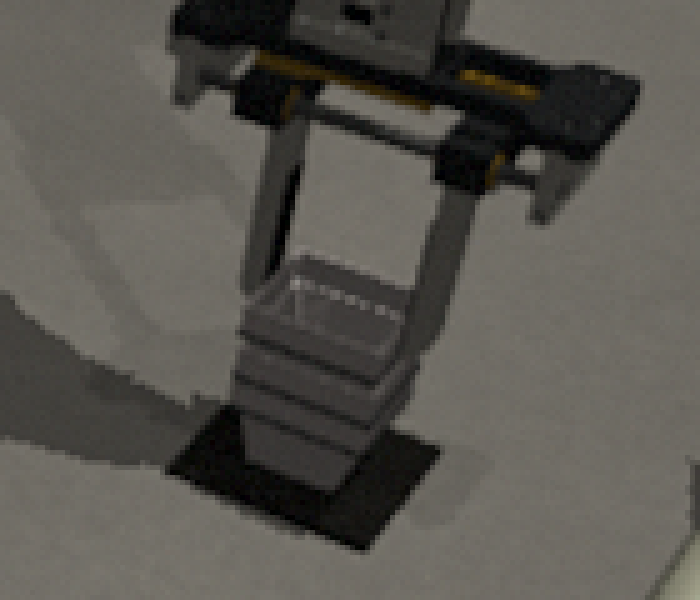

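Only pot 2 rises, with pots 3 and 4 left below. Carrying it to the mid tub.

```bash
python3 -m pendant '[[0,[0,0,-0.01],[0,0,0]],[0,[0,0,-0.02],[0,0,0]],[0,[0,0,-0.03],[0,0,0]],[0,[0,0,-0.04],[0,0,0]],[0,[0,0,-0.04],[0,0,0]],[0,[0,0,-0.02],[0,0,0]],[0,[0,0,0],[0,0,-0.145]],[0,[0,0,0],[0,0,-0.145]],[0,[0,0,0],[0,0,-0.145]],[0,[0,0,0],[0,0,-0.145]],[0,[0,0,0],[0,0,0]],[0,[0,0,0],[0,0,0]]]'
python3 stk.py | grep -E "A|B|stack|wand"; python3 -c "
from h import *
tgt([.548,-.017,.21],[0,0,1],112.5)"
```

```text
t: 49.85
tool_pos: [0.4459, 0.3963, 0.2128]
eef_rot: [3.141, 0.0, -2.757]
ft_force: [-0.4, -0.0, -0.8]
gripper_width: 0.0617
finger_force: 30.0
top A 358 c [ 594.3 -181.8] sz [81.  44.7] ang 6.5 zmax [43.2 51.9 55.3]
top B 359 c [629.8  17.5] sz [45.5 44.2] ang 22.2 zmax [59.2 67.8 71.3]
top wand 298 c [ 473.8 -372.6] sz [24.5 30.6] ang 75.6 zmax [148.4 153.8 156.3]
top potA 378 c [ 524.1 -190.3] sz [62.6 62.4] ang 7.5 zmax [33.8 47.7 50.3]
top stack 754 c [446.1 397.3] sz [63.2 62.6] ang 79.4 zmax [45.9 67.3 71.2]
scene A 391 c [ 595.9 -182.7] sz [85.2 45.5] ang 5.7 zmax [39.7 51.2 55.4]
scene B 442 c [634.9  17.9] sz [45.6 44.3] ang 20.8 zmax [51.8 67.4 71.3]
scene wand 346 c [ 476.5 -373.6] sz [30.8 34.5] ang 72.5 zmax [123.8 152.6 155.5]
scene potA 497 c [ 525.7 -191.1] sz [70.6 64.4] ang 6.6 zmax [37.6 48.  49.9]
scene stack 968 c [448.1 395.9] sz [64.  70.6] ang 79.7 zmax [54.4 68.4 71. ]
t 50.0 tcp [445.9 396.3 212.6] rpy [ 179.9   -0.  -157.9] w 61.8 ff 30.0 F [ 0.3 -0.3 -1. ] q [ 0.61  0.29  1.4   0.    1.44 -1.35]
 turn(tool) rad [ 0.001 -0.    -0.007]
 shift in tool axes after turn, mm [  63.8 -420.9    2.6]
 shift in tool axes now, mm [  60.7 -421.4    2.2]
```

```bash
python3 -m pendant '[[0,[0.006,-0.042,0],[0,0,0]],[0,[0.006,-0.042,0],[0,0,0]],[0,[0.006,-0.042,0],[0,0,0]],[0,[0.006,-0.042,0],[0,0,0]],[0,[0.006,-0.042,0],[0,0,0]],[0,[0.006,-0.042,0],[0,0,0]],[0,[0.006,-0.042,0],[0,0,0]],[0,[0.006,-0.042,0],[0,0,0]],[0,[0.006,-0.042,0],[0,0,0]],[0,[0.007,-0.042,0],[0,0,0]],[0,[0,0,0],[0,0,0]],[0,[0,0,0],[0,0,0]]]' >/dev/null
python3 -c "
from h import *
tgt([.548,-.017,.011],[0,0,1],112.5)"
```

```text
t 51.1 tcp [548.1 -16.3 211.8] rpy [ 179.9   -0.  -158. ] w 62.1 ff 30.0 F [-0.1 -0.1 -0.8] q [-0.16  0.22  1.51  0.    1.42 -2.11]
 turn(tool) rad [ 0.002 -0.    -0.009]
 shift in tool axes after turn, mm [  0.3  -0.6 200.8]
 shift in tool axes now, mm [ 2.000e-01 -9.000e-01  2.008e+02]
```

```bash
python3 -m pendant '[[0,[0,0,0.03],[0,0,0]],[0,[0,0,0.03],[0,0,0]],[0,[0,0,0.03],[0,0,0]],[0,[0,0,0.03],[0,0,0]],[0,[0,0,0.025],[0,0,0]],[0,[0,0,0.02],[0,0,0]],[0,[0,0,0.015],[0,0,0]],[0,[0,0,0.01],[0,0,0]],[0,[0,0,0.007],[0,0,0]],[0,[0,0,0.002],[0,0,0]],[0,[0,0,0],[0,0,0]],[0,[0,0,0],[0,0,0]]]' | grep -E "pos|force"
python3 -m pendant '[[0,[0,0,0.0015],[0,0,0]],[0,[0,0,0],[0,0,0]],[0,[0,0,0],[0,0,0]]]'|grep -E "pos|force"
```

```text
tool_pos: [0.5486, -0.0155, 0.0137]
ft_force: [-0.2, -0.4, -1.4]
finger_force: 30.0
tool_pos: [0.5481, -0.0156, 0.0117]
ft_force: [0.1, -0.4, 0.7]
finger_force: 30.0
```

```bash
python3 -m pendant '[[0,[0,0,0.0015],[0,0,0]],[0,[0,0,0],[0,0,0]],[0,[0,0,0],[0,0,0]]]'|grep -E "pos|force"
python3 -m pendant '[[1,[0,0,0],[0,0,0]],[1,[0,0,0],[0,0,0]],[1,[0,0,0],[0,0,0]],[1,[0,0,0],[0,0,0]],[1,[0,0,0],[0,0,0]],[1,[0,0,0],[0,0,0]],[1,[0,0,-0.01],[0,0,0]],[1,[0,0,-0.03],[0,0,0]],[1,[0,0,-0.04],[0,0,0]],[1,[0,0,-0.05],[0,0,0]],[1,[0,0,-0.05],[0,0,0]],[1,[0,0,-0.05],[0,0,0]]]'
python3 -m pendant '[[1,[0.05,0,0],[0,0,0]],[1,[0.05,0,0],[0,0,0]],[1,[0.05,0,0],[0,0,0]],[1,[0,0,0],[0,0,0]],[1,[0,0,0],[0,0,0]],[1,[0,0,0],[0,0,0]],[1,[0,0,0],[0,0,0]]]'
python3 stk.py
```

```text
tool_pos: [0.5479, -0.0155, 0.0099]
ft_force: [-0.6, -0.1, -0.6]
finger_force: 30.0
t: 54.15
tool_pos: [0.5477, -0.0156, 0.243]
eef_rot: [3.141, 0.001, -2.754]
ft_force: [1.4, 0.7, -0.2]
gripper_width: 0.0939
finger_force: 0.0
t: 54.85
tool_pos: [0.4105, -0.0721, 0.2401]
eef_rot: [3.141, 0.0, -2.753]
ft_force: [-0.1, -0.2, 0.2]
gripper_width: 0.0942
finger_force: 0.0
top A 356 c [ 594.3 -181.5] sz [80.8 45.2] ang 4.7 zmax [43.3 51.7 55.2]
top B 527 c [603.3   6.7] sz [103.2  62.4] ang 20.1 zmax [54.3 66.7 70.5]
top wand 296 c [ 473.5 -372.3] sz [24.7 30.2] ang 73.1 zmax [148.6 154.  156.3]
top potA 310 c [ 524.2 -190.6] sz [62.1 63.5] ang 6.7 zmax [34.6 47.6 50.3]
top potB 165 c [543.  -16.2] sz [52.7 62.2] ang 22.3 zmax [33.5 47.7 50.2]
top stack 815 c [446.2 397.8] sz [64.8 62.5] ang 79.4 zmax [48.3 67.6 71. ]
top bottle 642 c [746.5  41.1] sz [117.9  58.9] ang 38.5 zmax [ 81.4 119.7 123.4]
scene A 398 c [ 596.4 -181. ] sz [86.3 55.3] ang 2.9 zmax [39.8 51.  55. ]
scene B 636 c [609.4   4.9] sz [101.   62.5] ang 17.8 zmax [45.3 65.3 70.7]
scene wand 350 c [ 474.9 -374.4] sz [31.7 36.1] ang 76.2 zmax [123.7 153.  156.2]
scene potA 496 c [ 525.7 -192.1] sz [70.6 65.8] ang 10.1 zmax [38.  47.6 49.6]
scene potB 308 c [538.3 -20.6] sz [47.6 62.5] ang 22.5 zmax [35.  47.2 49.5]
scene stack 968 c [447.9 396.4] sz [63.7 70.7] ang 79.0 zmax [54.2 68.1 71. ]
scene bottle 669 c [751.2  40.4] sz [114.1  59.4] ang 38.0 zmax [ 90.5 120.8 123. ]
```

View pics/stks.png

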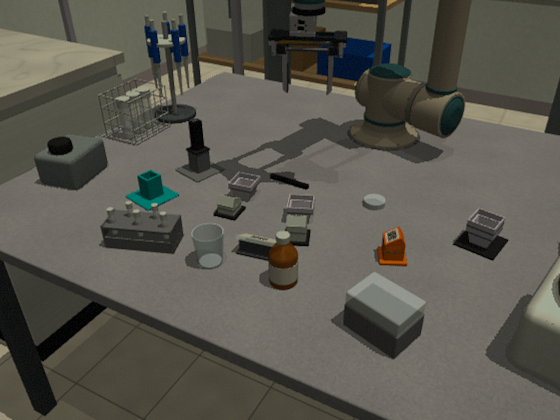

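Pots stand at (244,183) and (300,204) in front of the two tubs, and two pots remain on the coaster at (485,228). The wand is upright in its stand at (197,145) and the arm is clear. Handing in.

```bash
python3 -c "
from rig import *
print(hand_in())"
```

```text
the job is handed in; nothing more can be done
None
```

The job is handed in, but no verdict came back: the job card, short tub and mid tub were each read for over three seconds (no tall tub was there), the wand is back in its stand, each tub has one pot in front, and two spares are still stacked.

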